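Heft the frosted jars and load the pull-out rack

TASK

Draw the pull-out rack forward until it stops. Heft each frosted jar by its cork to feel how heavy it is, and seat it flat in a pocket of the rack: jars under 400 g, which need refilling, in the front row (the tab's side, nearest the robot) and heavier ones in the back row; a jar within 50 g of that may go in either row. Once all the jars are seated, slide the loaded rack back until it stops. Leave the other things on the ledge where they are.

Things in the scene. Friction and masses are not known exactly. Their poses are not given: they have to be found in the camera images.
- jar1: one of up to four look-alike frosted glass jars: rectangular body 70 (its x) x 54 (its y) x 80 tall, closed by a round cork 36 in diameter whose top is 116 above the base (the cork stands free from 86 to 116 and is firmly fixed in the jar: lift the jar by it). Origin: centre of the underside, z up. Weight hidden, 180 to 620 g; None if absent
- jar2: one of up to four look-alike frosted glass jars: rectangular body 70 (its x) x 54 (its y) x 80 tall, closed by a round cork 36 in diameter whose top is 116 above the base (the cork stands free from 86 to 116 and is firmly fixed in the jar: lift the jar by it). Origin: centre of the underside, z up. Weight hidden, 180 to 620 g; None if absent
- jar3: one of up to four look-alike frosted glass jars: rectangular body 70 (its x) x 54 (its y) x 80 tall, closed by a round cork 36 in diameter whose top is 116 above the base (the cork stands free from 86 to 116 and is firmly fixed in the jar: lift the jar by it). Origin: centre of the underside, z up. Weight hidden, 180 to 620 g; None if absent
- jar4: one of up to four look-alike frosted glass jars: rectangular body 70 (its x) x 54 (its y) x 80 tall, closed by a round cork 36 in diameter whose top is 116 above the base (the cork stands free from 86 to 116 and is firmly fixed in the jar: lift the jar by it). Origin: centre of the underside, z up. Weight hidden, 180 to 620 g; None if absent
- rack_base: fixed runners of the pull-out rack, with a dark wooden stop bar 30 tall across the back. Origin on the ledge, under the middle of the tray when it is fully home; its x points to the back, away from the robot
- rack (a joint): slide of the wooden pocket tray: 0 = fully home against the stop, grows in m as it comes out to the front (its own -x), at most 0.075, its front stop; it starts nearly home and moves with about 4 N
- rack_mid (a point): middle of the sliding tray, at the level of the pocket floors (22 mm above the ledge), axes as the tray: x to the back, y to the left. The tray is 200 (x) x 330 (y); its top is 18 mm above the pocket floors. Eight rectangular pockets, each 75 (x) x 59 (y), 18 deep with bevelled mouths: front row centred at x = -46, back row at x = +46, both at y = -120, -40, 40, 120
- rack_tab (a point): middle of the top edge of the front face of the dark wooden tab on the front of the tray, 72 mm above the ledge; the tab is 90 wide (y), 14 thick (x), 66 tall, for pushing or pinching
- molcajete: basalt molcajete, a three-legged mortar bowl 190 across, 105 tall, very heavy. Leave it alone; origin: centre of the underside
- tejolote: basalt pestle standing up, 60 across, 97 tall. Leave it alone; origin: centre of the underside
- egg_ring: steel egg ring lying flat, 90 across, 18 tall. Leave it alone; origin: centre of the underside
- spoon_rest: green ceramic spoon rest, a dish 104 across with a short flat tail. Leave it alone; origin: centre of the underside
- salt_bowl: white ceramic bowl, 100 across, 50 tall. Leave it alone; origin: centre of the underside
There are look-alikes about, which are no part of the job. What is shaped like the jar1 but pink is not meant.

How it is judged:
On the way, in this order (a step that is already met when the one before it is completed fails the run):
1. the rack has been drawn out to its front stop (value of joint rack above 0.069 m), for 0.2 s.
2. every jar is seated in a pocket of its proper row (z of jar1 in the frame of rack_mid between -0.004 and 0.004 m and angle between each of jar1, jar2, jar3, jar4's own z axis and vertical below 0.06 rad and y of jar1 in the frame of rack_mid between -0.14 and 0.14 m and ((x of jar1 in the frame of rack_mid between 0.034 and 0.058 m and contact force between jar1 and rack_base above 3.4 N) or (x of jar1 in the frame of rack_mid between -0.058 and -0.034 m and contact force between jar1 and rack_base below 4.45 N)) and z of jar2 in the frame of rack_mid between -0.004 and 0.004 m and y of jar2 in the frame of rack_mid between -0.14 and 0.14 m and ((x of jar2 in the frame of rack_mid between 0.034 and 0.058 m and contact force between jar2 and rack_base above 3.4 N) or (x of jar2 in the frame of rack_mid between -0.058 and -0.034 m and contact force between jar2 and rack_base below 4.45 N)) and z of jar3 in the frame of rack_mid between -0.004 and 0.004 m and y of jar3 in the frame of rack_mid between -0.14 and 0.14 m and ((x of jar3 in the frame of rack_mid between 0.034 and 0.058 m and contact force between jar3 and rack_base above 3.4 N) or (x of jar3 in the frame of rack_mid between -0.058 and -0.034 m and contact force between jar3 and rack_base below 4.45 N)) and z of jar4 in the frame of rack_mid between -0.004 and 0.004 m and y of jar4 in the frame of rack_mid between -0.14 and 0.14 m and ((x of jar4 in the frame of rack_mid between 0.034 and 0.058 m and contact force between jar4 and rack_base above 3.4 N) or (x of jar4 in the frame of rack_mid between -0.058 and -0.034 m and contact force between jar4 and rack_base below 4.45 N))), for 0.2 s.
3. the rack has been slid home (value of joint rack below 0.005 m), for 0.2 s.
At the end, for the whole second after the job is handed in: Every jar present stands at rest and upright (within 0.06 rad) on the floor of a pocket (within 4 mm); jars under 350 g in the front row, over 450 g in the back row, those between in either; the rack is within 5 mm of its stop (all of step 2 and linear speed of each of jar1, jar2, jar3, jar4 below 0.02 m/s and value of joint rack below 0.005 m); the robot touches nothing.
It fails at once if a bystander is moved more than 5 cm (distance of any of molcajete, tejolote, egg_ring, spoon_rest, salt_bowl from where it was at the start of the episode above 0.05 m).
Of jar1, jar2, jar3, jar4 only 3 to 4 are there at a start; the rules pass over those that are not, and their reading is None.
At some moment in a run one of jar1, jar2, jar3, jar4 may be knocked a few centimetres aside while the robot is not near it.
It also fails if it takes over 210 s, if anything falls off the work surface, if the arm or the gripper's body presses on something with over 40 N, if the wrist force passes 120 N, or if a joint passes its speed limit or range.

ROBOT

A 7-joint arm with a two-finger parallel gripper is mounted at the origin on the work surface. World frame = base frame: x ahead of the robot, y to its left, z up, the work surface at z = 0. Lengths are in m, angles in rad, forces in N, time in s.
With the tool pointing down it reaches from about 0.425 to 0.925 m from the base axis. Payload 6.8 kg.
Tool frame: the origin (TCP) lies midway between the tips of the shut fingers; the grasp point (between the pads) lies 19 mm behind it (r.grip_depth is the distance from the TCP to the grasp point, in m); z points along the fingers, y is the line along which they close (so a half turn about z gives the same grasp; the last joint's range is limited). The gripper opens to 85 mm and grips with 20 to 120 N. Pads are 22 mm wide; open, the fingers measure 114 mm over their backs; the gripper's body (76 mm by 85 mm) begins 54 mm behind the grasp point. The pads swing forward as they close: fully open they stand 13 mm farther back than shut.
Start: joints at [-1.356, 0.477, 0.022, 1.555, -0.011, 1.109, -0.083], TCP at [0.214, 0.64, 0.231] pointing down, gripper open.
Joint ranges: [-2.96, 2.96], [-0.34, 2.1], [-1.41, 1.46], [0.24, 2.44], [-1.37, 4.51], [0.17, 1.92], [-2.96, 2.96]. Speed limits (rad/s): [2.39, 2.39, 3.14, 3.14, 3.14, 3.14, 3.14].

INTERFACE

Orientations are given as a rotation vector (axis times angle).
In Python, from bench import telemetry, grab_frame, calibration, order, silhouettes, r gives the robot as it stands.
- The arm moves only by the tool apply_moves, never from a script. Its argument "moves" is a list of rows, each a list of 7 numbers: the turn, a rotation vector about the tool's x, y, z scaled (see below), then the shift along the tool's x, y, z scaled (see below), then the opening, from -1 (shut) to 1 (fully open). A call has exactly 8 rows; each row shifts and turns the commanded pose from where the row before left it, along the tool's axes as they then stand; what a row does not reach is not made up. The controller multiplies each number of a shift by 1000 mm and each number of a turn by 6 degrees. A row lasts 1/12 s, in which the tool goes at most 41.7 mm and 7.16 degrees, less where a joint would pass 70% of its speed; a pose out of reach is approached as far as the arm can. A call with a number of a shift or a turn outside -1 to 1 is refused whole. A call with a gripper value outside its range is refused whole. The fingers move at their own pace and stop on an object; "grip_force" is the grip in N (left out, the last holds). Time passes only in rows, so rows that do not move let the fingers close, or fill a call up. It gives the time, the measured TCP pose, the force, the opening and the grip force at its end, in the units of the state.
- telemetry.get_obs(): the state, without advancing time (a new reading comes with each control period).
- grab_frame(name): name is "scene" or "top" or "wrist"; returns the picture (384x512x3 uint8, blue, green, red); there is no depth.
- calibration(name): a dict with "fx", "fy", "cx", "cy" (pixels), "k1" (the pictures are not rectified: a ray, as slopes to the right and down, at radius r is drawn at 1 + k1 r^2 times it, then the intrinsics apply), "world_from_camera" (4x4, takes a point from camera to world coordinates); the wrist camera has in their place "mount" (4x4, takes a point from camera to tool coordinates, whose origin is the TCP and whose axes are the flange's). Camera axes: x right, y down, z forward; pixel columns grow to the right and rows downward; lengths in m; the calibration is good to about 2 mm. A picture is of the moment at which its call begins: read the wrist's pose just before it. calibration takes no time and is no camera call.
- order.hand_in(): hands the job in; it is judged then, once.
Trained networks look in the newest picture that a camera, given by its name, has taken for a name from the list of things; names that differ only in an ending like _2 or _b are one class to them, and where a whole thing is asked for, a point or a joint stands for the part that bears it (a point fixed in the world has none). Each returns a list of dicts, best first, with "p" (0 to 1); they miss things now and then, are a little off and sometimes report something else, mostly with a low value. They report only what shows in the picture. A call takes as long as a camera call. They do not tell look-alikes from the thing itself.
- silhouettes(thing, camera): "mask" (384x512 bool, what is visible of it) and "extent" ([centre column, centre row, width, height] in pixels, round what is visible of it).
The state is a dict: "clock": time; "joints": joint angles; "qvel": joint speeds; "tau": joint torques, N m; "tcp_pos": TCP position; "orientation": TCP orientation; "contact_force": force on the tool from outside, world axes, zero at the start; "moment": the same for the moment, N m; "grip_width": finger opening in m; "gripper_force": force on a finger pad.
Only numpy, scipy, OpenCV 4.12 (cv2) and the standard library are available. Lean on these libraries where they do the work, as an engineer would, in place of code of your own. Each camera call takes 0.05 s, during which the arm holds its last target. There are 200 camera calls.

## Working session

There is one attempt and no reset: what is moved stays moved. The work goes in short steps, Python scripts to look and compute and a tool call to move; the robot and the scene stay as the last step left them, time stands still between calls to the robot, and variables do not carry over. Pictures are saved under pics/ and viewed, at most 14 in all, crops included, and the job is handed in when it is done.

Besides the shell and the picture viewer there is one more tool, called after "Call:" by a JSON object that holds its "fn" and its "kwargs", one argument or row to a line. apply_moves: Moves the arm, as the interface text tells. Its arguments: {"type":"object","properties":{"moves":{"type":"array"},"grip_force":{"type":"number"}},"required":["moves"]}

```bash
ls; mkdir -p pics; python3 - <<'E'
from bench import telemetry, grab_frame, calibration, silhouettes
import cv2,numpy as np
o=telemetry.get_obs();print({k:np.round(v,3).tolist() for k,v in o.items()})
a=grab_frame("scene");b=grab_frame("top")
cv2.imwrite("pics/a.png",a);cv2.imwrite("pics/b.png",b)
for c in("scene","top"):
    k=calibration(c);print(c,{q:np.round(v,3).tolist() for q,v in k.items()})
    for n in("jar1","rack","rack_base","rack_tab","molcajete","tejolote","egg_ring","spoon_rest","salt_bowl"):
        for d in silhouettes(n,c): print(n,round(d["p"],2),np.round(d["extent"]).tolist())
k=calibration("wrist");print({q:np.round(v,4).tolist() for q,v in k.items()})
E
```

```text
pics
{'clock': 0.0, 'joints': [-1.356, 0.478, 0.022, 1.556, -0.011, 1.109, -0.083], 'qvel': [-0.0, -0.001, -0.001, -0.001, -0.001, -0.0, 0.001], 'tau': [-0.001, -59.646, 1.607, -28.119, 0.012, 0.009, -0.0], 'tcp_pos': [0.214, 0.64, 0.23], 'orientation': [-0.505, -3.101, 0.003], 'contact_force': [0.397, -0.249, 0.248], 'moment': [-0.005, 0.023, -0.045], 'gripper_force': 0.0, 'grip_width': 0.086}
scene {'fx': 421.639, 'fy': 421.639, 'cx': 257.34, 'cy': 188.144, 'k1': -0.037, 'world_from_camera': [[-0.061, 0.661, -0.748, 1.52], [0.998, 0.046, -0.041, 0.072], [0.007, -0.749, -0.662, 1.002], [0.0, 0.0, 0.0, 1.0]]}
jar1 0.93 [335.0, 190.0, 23.0, 31.0]
jar1 0.9 [354.0, 222.0, 22.0, 36.0]
jar1 0.9 [184.0, 162.0, 20.0, 29.0]
jar1 0.84 [152.0, 211.0, 28.0, 38.0]
jar1 0.76 [171.0, 186.0, 22.0, 39.0]
rack 0.97 [244.0, 225.0, 108.0, 65.0]
rack_base 0.67 [248.0, 233.0, 116.0, 76.0]
rack_tab 0.79 [246.0, 224.0, 111.0, 62.0]
molcajete 0.72 [426.0, 196.0, 62.0, 49.0]
molcajete 0.17 [333.0, 190.0, 21.0, 34.0]
tejolote 0.68 [377.0, 178.0, 22.0, 25.0]
egg_ring 0.56 [224.0, 179.0, 21.0, 24.0]
spoon_rest 
[... 406 characters left out ...]
.0]
jar1 0.77 [354.0, 193.0, 16.0, 22.0]
jar1 0.73 [210.0, 198.0, 18.0, 24.0]
jar1 0.62 [352.0, 233.0, 23.0, 25.0]
rack 0.79 [288.0, 156.0, 84.0, 57.0]
rack_base 0.55 [288.0, 157.0, 94.0, 72.0]
rack_tab 0.81 [288.0, 156.0, 87.0, 59.0]
molcajete 0.87 [138.0, 182.0, 53.0, 50.0]
tejolote 0.67 [173.0, 217.0, 15.0, 20.0]
egg_ring 0.56 [318.0, 215.0, 19.0, 16.0]
spoon_rest 0.8 [253.0, 216.0, 36.0, 39.0]
spoon_rest 0.58 [354.0, 192.0, 18.0, 22.0]
salt_bowl 0.92 [416.0, 184.0, 24.0, 24.0]
{'fx': 317.9387, 'fy': 317.9387, 'cx': 256.4309, 'cy': 193.9125, 'k1': 0.0192, 'mount': [[-0.0003, -0.952, -0.306, 0.0779], [1.0, -0.0002, -0.0002, -0.0005], [0.0001, -0.306, 0.952, -0.1428], [0.0, 0.0, 0.0, 1.0]]}
```

```bash
python3 - <<'E'
import cv2,numpy as np
a=cv2.imread("pics/a.png")[140:270,70:480];b=cv2.imread("pics/b.png")[110:260,100:440]
cv2.imwrite("pics/c.png",cv2.resize(a,None,fx=1.95,fy=1.95,interpolation=cv2.INTER_CUBIC))
cv2.imwrite("pics/d.png",cv2.resize(b,None,fx=2.35,fy=2.35,interpolation=cv2.INTER_CUBIC))
E
```

```text
(no output)
```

View pics/c.png

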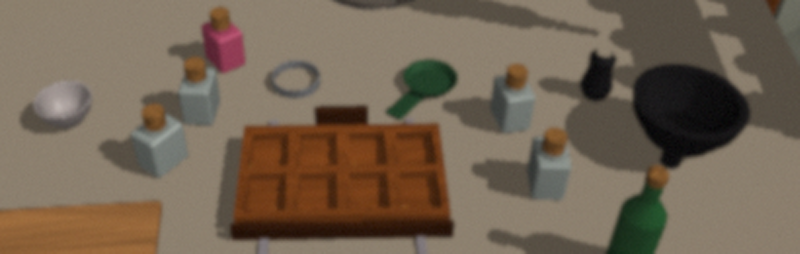

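View pics/d.png

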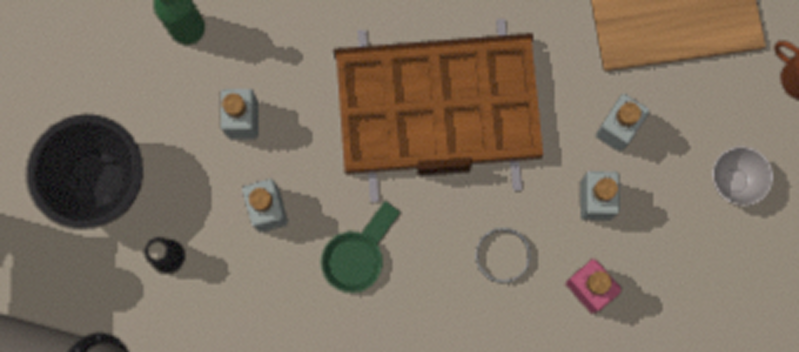

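```bash
cat > h.py <<'E'
from bench import telemetry, grab_frame, calibration, silhouettes
import cv2,numpy as np
from scipy.optimize import minimize
from scipy.spatial.transform import Rotation as R
def tool(o=None):
    o=o or telemetry.get_obs(); T=np.eye(4); T[:3,:3]=R.from_rotvec(o["orientation"]).as_matrix(); T[:3,3]=o["tcp_pos"]; return T
def cam(name,o=None):
    k=calibration(name); return k,(tool(o)@np.array(k["mount"]) if name=="wrist" else np.array(k["world_from_camera"]))
def project(P,kc):
    k,W=kc; p=(np.atleast_2d(P)-W[:3,3])@W[:3,:3]; s=p[:,:2]/p[:,2:]
    s=s*(1+k["k1"]*(s**2).sum(1,keepdims=True)); return s*[k["fx"],k["fy"]]+[k["cx"],k["cy"]]
def ray(uv,z,kc):
    k,W=kc; d=(np.array(uv,float)-[k["cx"],k["cy"]])/[k["fx"],k["fy"]]; s=d.copy()
    for _ in range(5): s=d/(1+k["k1"]*(s@s))
    v=W[:3,:3]@np.r_[s,1]; return W[:3,3]+v*(z-W[2,3])/v[2]
def box(x0,x1,y0,y1,z0,z1): return np.array([[x,y,z] for x in(x0,x1) for y in(y0,y1) for z in(z0,z1)])
t=np.arange(24)*np.pi/12; ring=lambda z:np.c_[.018*np.cos(t),.018*np.sin(t),0*t+z]
JAR=[box(-.035,.035,-.027,.027,0,.08),np.r_[ring(.08),ring(.116)]]
TRAY=[box(-.1,.1,-.165,.165,.012,.04),box(-.114,-.1,-.045,.045,.006,.072)]
def place(p,parts,z=0):
    x,y,a=p; M=R.from_euler("z",a).as_matrix(); return [q@M.T+[x,y,z] for q in parts]
S=4
def render(polys,shape=(384,512),off=(0,0)):
    m=np.zeros(shape,np.uint8)
    for P in polys: cv2.fillConvexPoly(m,cv2.convexHull(np.round((P-off+.5)*S*16-8).astype(np.int32)),1,shift=4)
    return m>0
def fit(parts,views,p0,z=0):   # views: [(mask,kc)]
    V=[]
    for m,kc in views:
        ys,xs=np.nonzero(m); off=np.array([max(xs.min()-12,-50),max(ys.min()-12,-50)]); w,h=xs.max()+12-off[0],ys.max()+12-off[1]
        c=np.zeros((h,w),np.float32); yy,xx=ys-off[1],xs-off[0]; c[yy,xx]=1
        V.append((cv2.resize(c,None,fx=S,fy=S,interpolation=cv2.INTER_LINEAR)>.5,off,kc))
    def cost(p):
        s=0
        for m,off,kc in V:
            q=render([project(P,kc) for P in place(p,parts,z)],m.shape,off); s+=1-(m&q).sum()/max((m|q).sum(),1)
        return s/len(V)
    best=None
    for a in (p0[2]+np.array([0,.5,1,-.5])if len(p0)<4 else[p0[2]]):
        x0=np.array([p0[0],p0[1],a]); s=minimize(cost,x0,method="Nelder-Mead",options=dict(initial_simplex=[x0,x0+[.01,0,0],x0+[0,.01,0],x0+[0,0,.2]],xatol=1e-4,fatol=1e-4))
        if best is None or s.fun<best.fun: best=s
    best.x[2]=(best.x[2]+np.pi/2)%np.pi-np.pi/2
    return np.r_[best.x,best.fun]
def go(x,y,z,yaw):
    """remaining shift in tool axes and turn about tool z (units of 6 deg); yaw=dir. of tool y, mod 180"""
    T=tool(); d=T[:3,:3].T@(np.array([x,y,z])-T[:3,3]); c=np.arctan2(T[1,1],T[0,1])
    e=(yaw-c+np.pi/2)%np.pi-np.pi/2; rv=R.from_matrix(T[:3,:3].T@(R.from_euler("z",e).as_matrix()@T[:3,:3])).as_rotvec()
    print("shift",np.round(d,4),"turnz",np.round(rv[2]/np.radians(6),2),"tilt",np.round(T[2,:3],3),"yaw",round(c,3))
E
python3 - <<'E'
from h import *
ks=cam("scene");kt=cam("top")
A=grab_frame("scene");B=grab_frame("top")
js=silhouettes("jar1","scene");jt=silhouettes("jar1","top")
for d in jt:
    u=d["extent"]; w=ray(u[:2],.05,kt)
    e=[np.hypot(*(ray(q["extent"][:2],.05,ks)[:2]-w[:2])) for q in js]; q=js[int(np.argmin(e))]
    print(np.round(u),B[d["mask"]].mean(0).round(), "fit",np.round(fit(JAR,[(d["mask"],kt),(q["mask"],ks)],[w[0],w[1],0]),4))
rt=silhouettes("rack","top")[0];rs=silhouettes("rack","scene")[0]
w=ray(rt["extent"][:2],.03,kt)
for v in([(rt["mask"],kt),(rs["mask"],ks)],[(rt["mask"],kt)],[(rs["mask"],ks)]): print("rack",np.round(fit(TRAY,v,[w[0],w[1],0.05,1]),4))
for n in("egg_ring","spoon_rest","salt_bowl","tejolote","molcajete"):
    print(n,np.round(ray(silhouettes(n,"top")[0]["extent"][:2],.03,kt),3))
E
```

```text
[211. 198.  18.  21.] [ 99. 111. 118.] fit [0.4369 0.2707 0.1738 0.1541]
[351. 232.  20.  18.] [ 84.  83. 137.] fit [ 0.3072 -0.2645  0.6351  0.1777]
[202. 160.  17.  18.] [ 94. 104. 110.] fit [0.5905 0.3183 0.028  0.0873]
[365. 160.  23.  22.] [100. 111. 117.] fit [ 0.5777 -0.3196 -0.5719  0.0953]
[354. 194.  15.  22.] [103. 114. 119.] fit [ 0.4563 -0.2797  0.0431  0.0848]
rack [ 0.6086 -0.0147  0.0888  0.0467]
rack [ 0.6089 -0.0146  0.0902  0.0287]
rack [ 0.6032 -0.0152  0.0875  0.0568]Traceback (most recent call last):
  File "<stdin>", line 13, in <module>
IndexError: list index out of range
```

```bash
python3 -c "
from h import *
go(.50,-.024,.2,.089)
T=tool();print(T.round(3))"
```

```text
shift [-0.4818 -0.5391  0.0313] turnz 11.07 tilt [ 0.  0. -1.] yaw 1.248
[[-0.948  0.317  0.     0.214]
 [ 0.317  0.948  0.     0.64 ]
 [ 0.     0.    -1.     0.231]
 [ 0.     0.     0.     1.   ]]
```

Call:
{"fn": "apply_moves", "kwargs": {
  "moves": [
    [0,0,0,-0.025,-0.028,0.0016,1],
    [0,0,0,-0.025,-0.028,0.0016,1],
    [0,0,0,-0.025,-0.028,0.0016,1],
    [0,0,0,-0.025,-0.028,0.0016,1],
    [0,0,0,-0.025,-0.028,0.0016,1],
    [0,0,0,-0.025,-0.028,0.0016,1],
    [0,0,0,-0.025,-0.028,0.0016,1],
    [0,0,0,-0.025,-0.028,0.0016,1]
  ]
}}

```text
clock: 2.02
tcp_pos: [0.3332, 0.3626, 0.2187]
orientation: [0.505, 3.101, 0.001]
contact_force: [0.5, -0.2, 0.0]
grip_width: 0.0855
gripper_force: 0.0
```

Call:
{"fn": "apply_moves", "kwargs": {
  "moves": [
    [0,0,0,-0.025,-0.028,0.0016,1],
    [0,0,0,-0.025,-0.028,0.0016,1],
    [0,0,0,-0.025,-0.028,0.0016,1],
    [0,0,0,-0.025,-0.028,0.0016,1],
    [0,0,0,-0.025,-0.028,0.0016,1],
    [0,0,0,-0.025,-0.028,0.0016,1],
    [0,0,0,-0.025,-0.028,0.0016,1],
    [0,0,0,-0.025,-0.028,0.0016,1]
  ]
}}

```text
clock: 2.68
tcp_pos: [0.4519, 0.0867, 0.206]
orientation: [0.505, 3.1, 0.001]
contact_force: [1.3, -0.1, -0.0]
grip_width: 0.0858
gripper_force: 0.0
```

Call:
{"fn": "apply_moves", "kwargs": {
  "moves": [
    [0,0,0,-0.025,-0.028,0.0016,1],
    [0,0,0,-0.025,-0.028,0.0016,1],
    [0,0,1,0,0,0,1],
    [0,0,1,0,0,0,1],
    [0,0,1,0,0,0,1],
    [0,0,1,0,0,0,1],
    [0,0,1,0,0,0,1],
    [0,0,1,0,0,0,1]
  ]
}}

```text
clock: 3.35
tcp_pos: [0.4811, 0.0194, 0.2027]
orientation: [1.446, 2.789, 0.001]
contact_force: [-0.1, 0.1, -0.4]
grip_width: 0.0855
gripper_force: 0.0
```

Call:
{"fn": "apply_moves", "kwargs": {
  "moves": [
    [0,0,1,0,0,0,1],
    [0,0,1,0,0,0,1],
    [0,0,1,0,0,0,1],
    [0,0,1,0,0,0,1],
    [0,0,1,0,0,0,1],
    [0,0,0,0,0,0,1],
    [0,0,0,0,0,0,1],
    [0,0,0,0,0,0,1]
  ]
}}

```text
clock: 4.02
tcp_pos: [0.4811, 0.0195, 0.2026]
orientation: [2.109, 2.329, 0.0]
contact_force: [0.7, -0.5, 0.4]
grip_width: 0.0851
gripper_force: 0.0
```

```bash
cat >> h.py <<'E'
def look(thing,parts,z=0,yaw0=0,save=None):
    o=telemetry.get_obs(); kc=cam("wrist",o); im=grab_frame("wrist"); out=[]
    if save: cv2.imwrite(save,im)
    for d in silhouettes(thing,"wrist"):
        w=ray(d["extent"][:2],z+.04,kc); f=fit(parts,[(d["mask"],kc)],[w[0],w[1],yaw0,1],z); out.append(f)
        print(thing,round(d["p"],2),np.round(d["extent"]).tolist(),im[d["mask"]].mean(0).round().tolist(),"fit",np.round(f,4).tolist())
    return im,kc,out
E
python3 - <<'E'
from h import *
go(.50,-.024,.2,.089)
im,kc,o=look("rack",TRAY,0,.089)
for f in o[:1]:
    for P in place(f[:3],TRAY): cv2.polylines(im,[cv2.convexHull(np.round(project(P,kc)).astype(np.int32))],True,(0,255,0),1)
cv2.imwrite("pics/e.png",im)
E
```

```text
shift [-0.0452  0.0145  0.0026] turnz 0.1 tilt [ 0.  0. -1.] yaw 0.099
rack 0.98 [388.0, 197.0, 247.0, 306.0] [51.0, 85.0, 132.0] fit [0.6123, -0.0162, 0.0841, 0.112]
```

View pics/e.png

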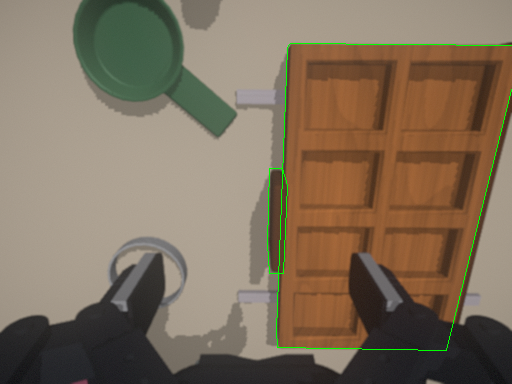

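Call:
{"fn": "apply_moves", "kwargs": {
  "moves": [
    [0,0,0.1,-0.022,0.009,0,1],
    [0,0,0.0,-0.022,0.009,0,1],
    [0,0,0,0,0,0.03,1],
    [0,0,0,0,0,0.03,1],
    [0,0,0,0,0,0.03,1],
    [0,0,0,0,0,0.03,1],
    [0,0,0,0,0,0.03,1],
    [0,0,0,0,0,0,1]
  ],
  "grip_force": 40
}}

```text
clock: 4.78
tcp_pos: [0.4993, -0.0227, 0.0481]
orientation: [-2.119, -2.312, 0.01]
contact_force: [-0.6, -0.2, 0.2]
grip_width: 0.0854
gripper_force: 0.0
```

Call:
{"fn": "apply_moves", "kwargs": {
  "moves": [
    [0,0,0,0,0,0,-1],
    [0,0,0,0,0,0,-1],
    [0,0,0,0,0,0,-1],
    [0,0,0,0,0,0,-1],
    [0,0,0,0,0,0,-1],
    [0,0,0,0,0,0,-1],
    [0,0,0,0,0,0,-1],
    [0,0,0,0,0,0,-1]
  ],
  "grip_force": 40
}}

```text
clock: 5.45
tcp_pos: [0.5046, -0.0225, 0.0539]
orientation: [2.123, 2.313, 0.004]
contact_force: [1.1, 0.5, 8.0]
grip_width: 0.0129
gripper_force: 40.9
```

Call:
{"fn": "apply_moves", "kwargs": {
  "moves": [
    [0,0,0,0,0,-0.005,-1],
    [0,0,0,0,-0.01,0,-1],
    [0,0,0,0,-0.01,0,-1],
    [0,0,0,0,-0.01,0,-1],
    [0,0,0,0,-0.01,0,-1],
    [0,0,0,0,-0.01,0,-1],
    [0,0,0,0,-0.01,0,-1],
    [0,0,0,0,0,0,-1]
  ]
}}

```text
clock: 6.12
tcp_pos: [0.4387, -0.028, 0.0559]
orientation: [-2.121, -2.311, 0.007]
contact_force: [-2.3, -1.9, -22.3]
grip_width: 0.013
gripper_force: 44.2
```

Call:
{"fn": "apply_moves", "kwargs": {
  "moves": [
    [0,0,0,0,-0.006,0,-1],
    [0,0,0,0,-0.005,0,-1],
    [0,0,0,0,-0.003,0,-1],
    [0,0,0,0,0,0,-1],
    [0,0,0,0,0,0,-1],
    [0,0,0,0,0,0,-1],
    [0,0,0,0,0,0,-1],
    [0,0,0,0,0,0,-1]
  ]
}}

```text
clock: 6.78
tcp_pos: [0.4318, -0.0287, 0.0567]
orientation: [2.12, 2.313, 0.003]
contact_force: [13.0, 0.6, -42.5]
grip_width: 0.0132
gripper_force: 41.2
```

Call:
{"fn": "apply_moves", "kwargs": {
  "moves": [
    [0,0,0,0,0,0.003,-1],
    [0,0,0,0,0,0,1],
    [0,0,0,0,0,0,1],
    [0,0,0,0,0,0,1],
    [0,0,0,0,0,0,1],
    [0,0,0,0,0,0,1],
    [0,0,0,0,0,0,1],
    [0,0,0,0,0,0,1]
  ]
}}

```text
clock: 7.45
tcp_pos: [0.4292, -0.0291, 0.0545]
orientation: [-2.124, -2.314, -0.0]
contact_force: [-0.4, -0.8, -0.8]
grip_width: 0.0855
gripper_force: 0.0
```

Call:
{"fn": "apply_moves", "kwargs": {
  "moves": [
    [0,0,0,0,0,-0.03,1],
    [0,0,0,0,0,-0.04,1],
    [0,0,0,0,0,-0.04,1],
    [0,0,0,0,0,-0.04,1],
    [0,0,0,-0.02,0.03,0,1],
    [0,0,0,-0.02,0.03,0,1],
    [0,0,0,-0.03,0.025,-0.025,1],
    [0,0,0,0,0,0,1]
  ]
}}

```text
clock: 8.12
tcp_pos: [0.5227, -0.0933, 0.2311]
orientation: [2.122, 2.304, 0.006]
contact_force: [1.2, -0.8, 0.3]
grip_width: 0.0858
gripper_force: 0.0
```

Call:
{"fn": "apply_moves", "kwargs": {
  "moves": [
    [0,0,0,-0.02,0.01,-0.02,1],
    [0,0,0,-0.02,0.01,-0.02,1],
    [0,0,0,-0.02,0,-0.02,1],
    [0,0,0,-0.02,0,-0.02,1],
    [0,0,0,-0.02,0,-0.02,1],
    [0,0,0,0,0,0,1],
    [0,0,0,0,0,0,1],
    [0,0,0,0,0,0,1]
  ]
}}

```text
clock: 8.78
tcp_pos: [0.5451, -0.1857, 0.3259]
orientation: [-2.123, -2.314, 0.0]
contact_force: [-0.4, 0.8, -0.5]
grip_width: 0.0851
gripper_force: 0.0
```

```bash
python3 - <<'E'
from h import *
go(.50,-.15,.3,.089)
im,kc,o=look("rack",TRAY,0,.089)
for f in o[:1]:
    PK=[box(a-.0375,a+.0375,b-.0295,b+.0295,.04,.04) for a in(-.046,.046) for b in(-.12,-.04,.04,.12)]
    for P in place(f[:3],TRAY+PK): cv2.polylines(im,[cv2.convexHull(np.round(project(P,kc)).astype(np.int32))],True,(0,255,0),1)
cv2.imwrite("pics/f.png",im)
grab_frame("scene");grab_frame("top");ks=cam("scene");kt=cam("top")
for c,k in(("scene",ks),("top",kt)):
    for d in silhouettes("rack",c)[:1]: print(c,np.round(fit(TRAY,[(d["mask"],k)],[.54,-.02,.089,1]),4))
E
```

```text
shift [ 0.0394 -0.0418  0.026 ] turnz -0.03 tilt [ 0.001 -0.001 -1.   ] yaw 0.086
rack 0.67 [251.0, 79.0, 190.0, 153.0] [47.0, 79.0, 122.0] fit [0.5393, -0.0225, 0.0842, 0.0903]
scene [ 0.5425 -0.0204  0.0885  0.0209]
top [ 0.5353 -0.0163  0.0905  0.2062]
```

View pics/f.png

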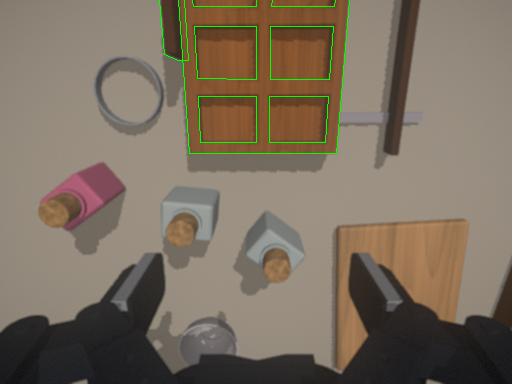

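```bash
python3 - <<'E'
from h import *
im,kc,o=look("jar1",JAR,0,-.3)
im,kc,o=look("jar1",JAR,0,.3)
E
```

```text
jar1 0.88 [276.0, 247.0, 59.0, 73.0] [113.0, 124.0, 130.0] fit [0.5825, -0.3199, -0.702, 0.0934]
jar1 0.73 [192.0, 215.0, 56.0, 59.0] [116.0, 127.0, 134.0] fit [0.4599, -0.2804, -0.0988, 0.0884]
jar1 0.71 [82.0, 196.0, 85.0, 69.0] [88.0, 86.0, 136.0] fit [0.312, -0.2665, 0.7013, 0.0759]
jar1 0.27 [207.0, 343.0, 66.0, 49.0] [102.0, 103.0, 109.0] fit [0.493, -0.517, -0.7375, 0.3973]
jar1 0.89 [82.0, 196.0, 86.0, 73.0] [88.0, 87.0, 136.0] fit [0.3113, -0.2663, 0.7027, 0.0602]
jar1 0.8 [274.0, 246.0, 55.0, 73.0] [113.0, 124.0, 130.0] fit [0.584, -0.3185, 0.4519, 0.1757]
jar1 0.56 [192.0, 215.0, 61.0, 61.0] [116.0, 127.0, 134.0] fit [0.4604, -0.2805, -0.0461, 0.0593]
```

Call:
{"fn": "apply_moves", "kwargs": {
  "moves": [
    [0,0,0,0.03,0,0,1],
    [0,0,0,0.04,0,0,1],
    [0,0,0,0.04,0,0,1],
    [0,0,0,0.03,0,0,1],
    [0,0,0,0,0,0,1],
    [0,0,0,0,0,0,1],
    [0,0,0,0,0,0,1],
    [0,0,0,0,0,0,1]
  ]
}}

```text
clock: 9.95
tcp_pos: [0.5336, -0.0488, 0.3271]
orientation: [2.127, 2.311, -0.0]
contact_force: [-0.6, 0.1, 0.6]
grip_width: 0.0854
gripper_force: 0.0
```

```bash
cat >> h.py <<'E'
PK=[box(a-.0375,a+.0375,b-.0295,b+.0295,.04,.04) for a in(-.046,.046) for b in(-.12,-.04,.04,.12)]
def draw(im,kc,f,parts,path,z=0):
    for P in place(f[:3],parts,z): cv2.polylines(im,[cv2.convexHull(np.round(project(P,kc)).astype(np.int32))],True,(0,255,0),1)
    cv2.imwrite(path,im)
E
python3 - <<'E'
from h import *
im,kc,o=look("rack",TRAY,0,.086)
cv2.imwrite("pics/g0.png",im)
draw(im,kc,o[0],TRAY+PK,"pics/g.png")
E
```

```text
rack 0.65 [257.0, 121.0, 179.0, 241.0] [51.0, 85.0, 131.0] fit [0.5395, -0.0333, 0.0836, 0.0399]
rack 0.37 [200.0, 301.0, 50.0, 69.0] [122.0, 133.0, 138.0] fit [0.4638, -0.295, 0.086, 0.5834]
```

View pics/g.png

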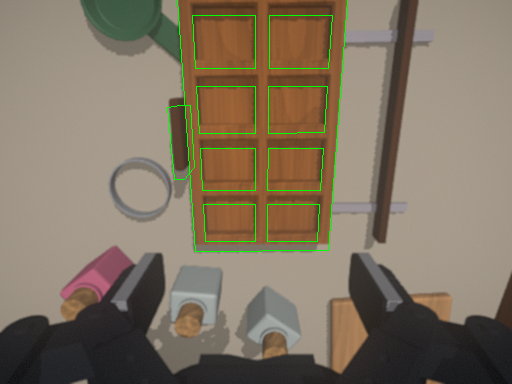

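```bash
python3 - <<'E'
s=open("h.py").read()
s=s.replace("off=np.array([max(xs.min()-12,-50),max(ys.min()-12,-50)]); w,h=xs.max()+12-off[0],ys.max()+12-off[1]","off=np.array([max(xs.min()-12,0),max(ys.min()-12,0)]); w,h=min(xs.max()+12,512)-off[0],min(ys.max()+12,384)-off[1]")
open("h.py","w").write(s)
E
python3 - <<'E'
from h import *
im,kc,o=look("rack",TRAY,0,.086)
f=o[0];f[1]=f[1]
draw(im,kc,f,TRAY+PK,"pics/h.png")
E
```

```text
rack 0.65 [255.0, 122.0, 181.0, 244.0] [51.0, 85.0, 131.0] fit [0.5389, -0.0215, 0.0862, 0.0076]
rack 0.58 [303.0, 123.0, 265.0, 243.0] [54.0, 85.0, 127.0] fit [0.539, -0.0214, 0.0872, 0.1332]
```

View pics/h.png

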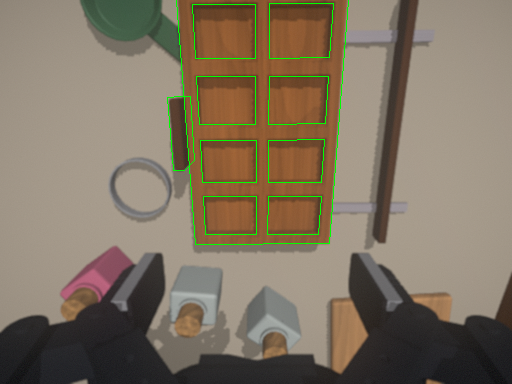

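Call:
{"fn": "apply_moves", "kwargs": {
  "moves": [
    [0,0,0,-0.033,-0.012,0.0096,1],
    [0,0,0,-0.033,-0.012,0.0096,1],
    [0,0,0,-0.033,-0.012,0.0096,1],
    [0,0,0,-0.033,-0.012,0.0096,1],
    [0,0,0,-0.033,-0.012,0.0096,1],
    [0,0,0,-0.033,-0.012,0.0096,1],
    [0,0,0,-0.033,-0.012,0.0096,1],
    [0,0,0,-0.033,-0.012,0.0096,1]
  ]
}}

```text
clock: 10.82
tcp_pos: [0.4597, -0.3205, 0.2498]
orientation: [2.125, 2.314, 0.0]
contact_force: [0.1, 0.0, 0.4]
grip_width: 0.0855
gripper_force: 0.0
```

Call:
{"fn": "apply_moves", "kwargs": {
  "moves": [
    [0,0,0.7,0,0,0,1],
    [0,0,0.7,0,0,0,1],
    [0,0,0,0,0,0,1],
    [0,0,0,0,0,0,1],
    [0,0,0,0,0,0,1],
    [0,0,0,0,0,0,1],
    [0,0,0,0,0,0,1],
    [0,0,0,0,0,0,1]
  ]
}}

```text
clock: 11.48
tcp_pos: [0.4607, -0.3181, 0.2503]
orientation: [2.287, 2.154, 0.0]
contact_force: [0.8, -0.7, -0.1]
grip_width: 0.0852
gripper_force: 0.0
```

```bash
python3 - <<'E'
from h import *
for y in(-.1,.1):
    im,kc,o=look("jar1",JAR,0,y)
f=min([f for f in o if abs(f[0]-.46)<.03],key=lambda f:f[3])
draw(im,kc,f,JAR,"pics/i.png"); go(f[0],f[1],.2,f[2])
E
```

```text
jar1 0.76 [111.0, 126.0, 107.0, 85.0] [78.0, 78.0, 122.0] fit [0.311, -0.2671, 0.6439, 0.065]
jar1 0.74 [253.0, 132.0, 70.0, 58.0] [111.0, 124.0, 132.0] fit [0.4591, -0.2794, -0.0283, 0.0606]
jar1 0.6 [370.0, 163.0, 95.0, 82.0] [97.0, 109.0, 117.0] fit [0.5827, -0.3202, -0.5709, 0.0653]
jar1 0.89 [256.0, 129.0, 68.0, 58.0] [111.0, 124.0, 132.0] fit [0.4593, -0.2792, -0.005, 0.0634]
jar1 0.6 [369.0, 162.0, 98.0, 79.0] [97.0, 109.0, 117.0] fit [0.5819, -0.3196, -0.564, 0.0558]
jar1 0.56 [110.0, 127.0, 104.0, 89.0] [78.0, 78.0, 122.0] fit [0.3115, -0.2672, 0.6093, 0.089]
shift [ 0.039  -0.0037  0.0502] turnz -0.53 tilt [ 0.  0. -1.] yaw -0.061
```

View pics/i.png

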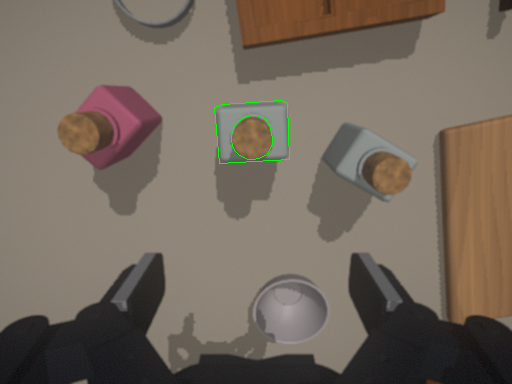

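Call:
{"fn": "apply_moves", "kwargs": {
  "moves": [
    [0,0,-0.5,0,0,0,1],
    [0,0,0,0.0195,-0.003,0,1],
    [0,0,0,0.0195,-0.002,0.03,1],
    [0,0,0,0,0,0.03,1],
    [0,0,0,0,0,0.03,1],
    [0,0,0,0,0,0.03,1],
    [0,0,0,0,0,0.02,1],
    [0,0,0,0,0,0.017,1]
  ]
}}

```text
clock: 12.35
tcp_pos: [0.4551, -0.2789, 0.0913]
orientation: [-2.229, -2.211, 0.001]
contact_force: [-0.3, 0.6, -0.2]
grip_width: 0.0858
gripper_force: 0.0
```

Call:
{"fn": "apply_moves", "kwargs": {
  "moves": [
    [0,0,0,0,0,0,1],
    [0,0,0,0,0,0,1],
    [0,0,0,0,0,0,-1],
    [0,0,0,0,0,0,-1],
    [0,0,0,0,0,0,-1],
    [0,0,0,0,0,0,-1],
    [0,0,0,0,0,0,-1],
    [0,0,0,0,0,0,-1]
  ],
  "grip_force": 40
}}

```text
clock: 13.02
tcp_pos: [0.457, -0.2797, 0.0942]
orientation: [2.229, 2.211, 0.002]
contact_force: [0.6, 0.8, 6.8]
grip_width: 0.0346
gripper_force: 39.7
```

```bash
python3 - <<'E'
from h import *
go(.459,-.279,.2,0);o=telemetry.get_obs();print(o["tau"],o["contact_force"],o["moment"],o["grip_width"],o["tcp_pos"])
E
```

```text
shift [ 0.0007  0.0022 -0.1058] turnz -0.08 tilt [-0.001  0.002 -1.   ] yaw -0.008
[ 5.84457759e-01 -4.15652919e+01  9.09449100e+00 -1.66949594e+01
  1.98991508e-01 -3.96702380e-02  1.37671852e-02] [0.6090256  0.77792904 6.8290762 ] [ 0.14325179 -0.06872721 -0.02266669] 0.03464778691002758 [ 0.45700697 -0.27971922  0.09417036]
```

Call:
{"fn": "apply_moves", "kwargs": {
  "moves": [
    [0,0,0,0,0,-0.01,-1],
    [0,0,0,0,0,-0.02,-1],
    [0,0,0,0,0,-0.03,-1],
    [0,0,0,0,0,-0.03,-1],
    [0,0,0,0,0,-0.02,-1],
    [0,0,0,0,0,0,-1],
    [0,0,0,0,0,0,-1],
    [0,0,0,0,0,0,-1]
  ]
}}

```text
clock: 13.68
tcp_pos: [0.4547, -0.2784, 0.2018]
orientation: [-2.229, -2.21, 0.001]
contact_force: [-0.7, 0.8, -3.8]
grip_width: 0.035
gripper_force: 41.3
```

```bash
cat >> h.py <<'E'
def heft(n=8,save=None):
    F=[]
    for _ in range(n): im=grab_frame("wrist"); F.append(telemetry.get_obs()["contact_force"])
    F=np.array(F); print("heft",F.mean(0).round(2),"sd",F.std(0).round(2))
    if save: cv2.imwrite(save,im)
E
python3 - <<'E'
from h import *
heft(8,"pics/j.png"); go(.459,-.279,.2,0)
E
```

```text
heft [-0.26 -0.01 -4.67] sd [0.53 0.5  0.47]
shift [0.0004 0.0035 0.0027] turnz -0.08 tilt [ 0.    -0.001 -1.   ] yaw -0.009
```

View pics/j.png

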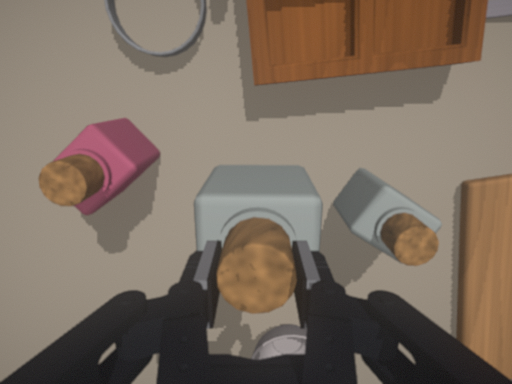

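Call:
{"fn": "apply_moves", "kwargs": {
  "moves": [
    [0,0,-0.91,0,0,0,-1],
    [0,0,0,0.0214,0.0254,0,-1],
    [0,0,0,0.0214,0.0254,0,-1],
    [0,0,0,0.0214,0.0254,0,-1],
    [0,0,0,0.0214,0.0254,0,-1],
    [0,0,0,0.0214,0.0254,0,-1],
    [0,0,0,0.0214,0.0254,0,-1],
    [0,0,0,0,0,0,-1]
  ]
}}

```text
clock: 14.75
tcp_pos: [0.6021, -0.1298, 0.2023]
orientation: [-2.111, -2.327, -0.007]
contact_force: [0.4, 2.1, -4.8]
grip_width: 0.0347
gripper_force: 41.6
```

Call:
{"fn": "apply_moves", "kwargs": {
  "moves": [
    [0,0,0,0,0,0.02,-1],
    [0,0,0,0,0,0.02,-1],
    [0,0,0,0,0,0,-1],
    [0,0,0,0,0,0,-1],
    [0,0,0,0,0,0,-1],
    [0,0,0,0,0,0,-1],
    [0,0,0,0,0,0,-1],
    [0,0,0,0,0,0,-1]
  ]
}}

```text
clock: 15.42
tcp_pos: [0.597, -0.1385, 0.1641]
orientation: [2.123, 2.315, 0.002]
contact_force: [0.5, -0.1, -3.9]
grip_width: 0.0344
gripper_force: 41.5
```

```bash
cat >> h.py <<'E'
RK=np.array([.539,-.0215,.0864])
def pocket(a,b):
    c,s=np.cos(RK[2]),np.sin(RK[2]); return RK[0]+c*a-s*b, RK[1]+s*a+c*b
E
python3 - <<'E'
from h import *
go(*pocket(.046,-.12),.116,.0864)
im,kc,o=look("jar1",JAR,tool()[2,3]-.0942,.086,"pics/k.png")
im,kc,o=look("rack",TRAY,0,.086)
E
```

```text
shift [ 0.0016 -0.0018  0.0481] turnz 0.0 tilt [-0.     0.002 -1.   ] yaw 0.087
jar1 0.86 [8.0, 269.0, 14.0, 35.0] [89.0, 75.0, 128.0] fit [0.429, -0.1931, 0.086, 0.7966]
jar1 0.72 [258.0, 238.0, 125.0, 149.0] [127.0, 146.0, 159.0] fit [0.5976, -0.1387, 0.0256, 0.1754]
jar1 0.7 [240.0, 330.0, 60.0, 57.0] [107.0, 109.0, 107.0] fit [0.5927, -0.2818, 1.3854, 0.449]
rack 0.66 [165.0, 117.0, 325.0, 230.0] [53.0, 89.0, 139.0] fit [0.5381, -0.0206, 0.0977, 0.1325]
```

View pics/k.png

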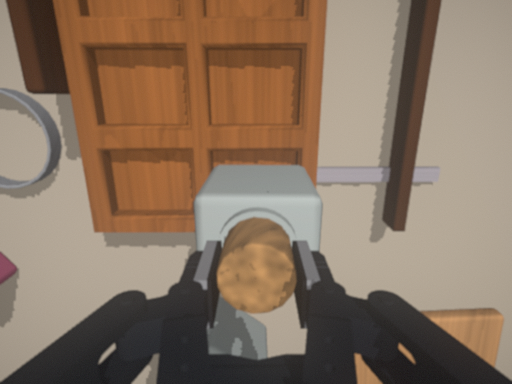

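Call:
{"fn": "apply_moves", "kwargs": {
  "moves": [
    [0,0,0,0.0016,-0.0018,0.01,-1],
    [0,0,0,0,0,0.01,-1],
    [0,0,0,0,0,0.01,-1],
    [0,0,0,0,0,0.006,-1],
    [0,0,0,0,0,0.004,-1],
    [0,0,0,0,0,0.004,-1],
    [0,0,0,0,0,0.004,-1],
    [0,0,0,0,0,0,-1]
  ]
}}

```text
clock: 16.28
tcp_pos: [0.5957, -0.137, 0.1157]
orientation: [2.122, 2.315, 0.002]
contact_force: [1.3, 0.2, -1.3]
grip_width: 0.0349
gripper_force: 41.9
```

```bash
python3 - <<'E'
from h import *
go(*pocket(.046,-.12),.116,.0864);print(telemetry.get_obs()["contact_force"])
E
```

```text
shift [ 0.     -0.0005 -0.0003] turnz 0.0 tilt [-0.     0.002 -1.   ] yaw 0.087
[ 1.31364341  0.24170894 -1.25971796]
```

Call:
{"fn": "apply_moves", "kwargs": {
  "moves": [
    [0,0,0,0,0,0,0.4],
    [0,0,0,0,0,0,0.6],
    [0,0,0,0,0,0,1],
    [0,0,0,0,0,0,1],
    [0,0,0,0,0,0,1],
    [0,0,0,0,0,-0.03,1],
    [0,0,0,0,0,-0.04,1],
    [0,0,0,0,0,-0.035,1]
  ]
}}

```text
clock: 16.95
tcp_pos: [0.5941, -0.1371, 0.2214]
orientation: [-2.123, -2.315, 0.002]
contact_force: [1.4, -0.2, 0.6]
grip_width: 0.0852
gripper_force: 0.0
```

Call:
{"fn": "apply_moves", "kwargs": {
  "moves": [
    [0,0,0,-0.0355,-0.009,-0.005,1],
    [0,0,0,-0.0355,-0.009,-0.005,1],
    [0,0,0,-0.0355,-0.009,-0.005,1],
    [0,0,0,-0.0355,-0.009,-0.005,1],
    [0,0,0,-0.0355,-0.009,-0.005,1],
    [0,0,0,-0.0355,-0.009,-0.005,1],
    [0,0,1,0,0,0,1],
    [0,0,1,0,0,0,1]
  ]
}}

```text
clock: 17.62
tcp_pos: [0.5572, -0.358, 0.251]
orientation: [2.364, 2.067, -0.001]
contact_force: [0.7, 1.0, -0.0]
grip_width: 0.0855
gripper_force: 0.0
```

Call:
{"fn": "apply_moves", "kwargs": {
  "moves": [
    [0,0,1,0,0,0,1],
    [0,0,1,0,0,0,1],
    [0,0,1,0,0,0,1],
    [0,0,1,0,0,0,1],
    [0,0,0.2,0,0,0,1],
    [0,0,0,0,0,0,1],
    [0,0,0,0,0,0,1],
    [0,0,0,0,0,0,1]
  ]
}}

```text
clock: 18.28
tcp_pos: [0.5592, -0.3537, 0.2502]
orientation: [-2.749, -1.52, -0.0]
contact_force: [-1.0, 0.6, 0.8]
grip_width: 0.0857
gripper_force: 0.0
```

```bash
python3 - <<'E'
from h import *
for y in(-.5,-.65):
    im,kc,o=look("jar1",JAR,0,y)
f=min([f for f in o if abs(f[0]-.582)<.03],key=lambda f:f[3])
draw(im,kc,f,JAR,"pics/l.png"); go(f[0],f[1],.2,f[2])
grab_frame("scene");k=cam("scene")
for d in silhouettes("jar1","scene"):
    w=ray(d["extent"][:2],.05,k); print(np.round(d["extent"]),np.round(w,3))
E
```

```text
jar1 0.71 [40.0, 215.0, 80.0, 86.0] [69.0, 60.0, 102.0] fit [0.2999, -0.2623, -0.8033, 0.0905]
jar1 0.69 [259.0, 129.0, 76.0, 58.0] [110.0, 123.0, 130.0] fit [0.5834, -0.3191, -0.5827, 0.0595]
jar1 0.97 [40.0, 214.0, 78.0, 84.0] [69.0, 61.0, 102.0] fit [0.3004, -0.2623, -0.7897, 0.0849]
jar1 0.69 [26.0, 77.0, 49.0, 80.0] [77.0, 78.0, 80.0] fit [0.3791, -0.1357, 1.3624, 0.6689]Traceback (most recent call last):
  File "<stdin>", line 4, in <module>
ValueError: min() iterable argument is empty
```

Call:
{"fn": "apply_moves", "kwargs": {
  "moves": [
    [0,0,0.13,0,0,0,1],
    [0,0,0,0.021,0.001,0,1],
    [0,0,0,0.021,0.001,0.03,1],
    [0,0,0,0,0,0.03,1],
    [0,0,0,0,0,0.03,1],
    [0,0,0,0,0,0.03,1],
    [0,0,0,0,0,0.02,1],
    [0,0,0,0,0,0.018,1]
  ]
}}

```text
clock: 19.15
tcp_pos: [0.5832, -0.319, 0.0901]
orientation: [-2.76, -1.498, 0.002]
contact_force: [0.3, -0.2, 0.1]
grip_width: 0.0852
gripper_force: 0.0
```

Call:
{"fn": "apply_moves", "kwargs": {
  "moves": [
    [0,0,0,0,0,0,1],
    [0,0,0,0,0,0,1],
    [0,0,0,0,0,0,-1],
    [0,0,0,0,0,0,-1],
    [0,0,0,0,0,0,-1],
    [0,0,0,0,0,0,-1],
    [0,0,0,0,0,0,-1],
    [0,0,0,0,0,0,-1]
  ],
  "grip_force": 40
}}

```text
clock: 19.82
tcp_pos: [0.584, -0.3197, 0.0933]
orientation: [2.761, 1.499, 0.001]
contact_force: [-2.3, 1.8, 5.9]
grip_width: 0.0346
gripper_force: 39.5
```

Call:
{"fn": "apply_moves", "kwargs": {
  "moves": [
    [0,0,0,0,0,-0.01,-1],
    [0,0,0,0,0,-0.02,-1],
    [0,0,0,0,0,-0.03,-1],
    [0,0,0,0,0,-0.03,-1],
    [0,0,0,0,0,-0.02,-1],
    [0,0,0,0,0,0,-1],
    [0,0,0,0,0,0,-1],
    [0,0,0,0,0,0,-1]
  ]
}}

```text
clock: 20.48
tcp_pos: [0.583, -0.3185, 0.2005]
orientation: [-2.759, -1.498, 0.002]
contact_force: [-0.2, 0.7, -5.8]
grip_width: 0.035
gripper_force: 41.2
```

```bash
python3 - <<'E'
from h import *
heft(8,"pics/m.png"); go(*pocket(-.046,-.12),.2,.0864);go(*pocket(.046,-.04),.2,.0864)
im,kc,o=look("jar1",JAR,tool()[2,3]-.094,-.575)
print(tool()[:3,3])
E
```

```text
heft [ 0.05  0.09 -4.79] sd [0.46 0.44 0.41]
shift [ 0.1027 -0.1623  0.0017] turnz -6.33 tilt [-0.    -0.001 -1.   ] yaw -0.576
shift [ 0.2224 -0.139   0.0017] turnz -6.33 tilt [-0.    -0.001 -1.   ] yaw -0.576
jar1 0.88 [143.0, 22.0, 103.0, 40.0] [77.0, 80.0, 79.0] fit [0.609, -0.1798, -0.9757, 0.4466]
jar1 0.77 [34.0, 272.0, 64.0, 98.0] [72.0, 60.0, 105.0] fit [0.389, -0.2651, 0.1499, 0.1419]
jar1 0.69 [255.0, 242.0, 131.0, 147.0] [107.0, 123.0, 134.0] fit [0.5832, -0.321, -0.4977, 0.1825]
[ 0.5837268  -0.31961497  0.20194739]
```

View pics/m.png

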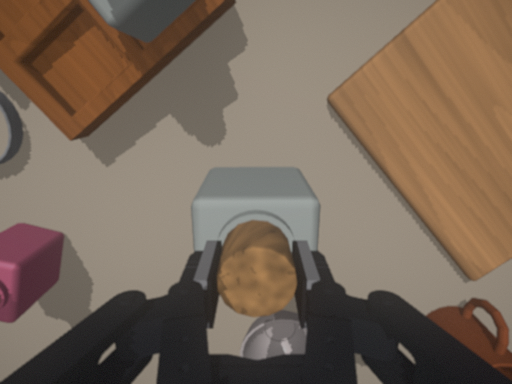

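Call:
{"fn": "apply_moves", "kwargs": {
  "moves": [
    [0,0,0,0,0,-0.035,-1],
    [0,0,0,0,0,-0.035,-1],
    [0,0,-1,0,0,0,-1],
    [0,0,-1,0,0,0,-1],
    [0,0,-1,0,0,0,-1],
    [0,0,-1,0,0,0,-1],
    [0,0,-1,0,0,0,-1],
    [0,0,-1,0,0,0,-1]
  ]
}}

```text
clock: 21.65
tcp_pos: [0.5836, -0.3197, 0.2721]
orientation: [-2.157, -2.284, 0.0]
contact_force: [-0.3, -0.4, -4.4]
grip_width: 0.0344
gripper_force: 42.7
```

Call:
{"fn": "apply_moves", "kwargs": {
  "moves": [
    [0,0,-0.33,0,0,0,-1],
    [0,0,0,0.037,0.0038,0,-1],
    [0,0,0,0.037,0.0038,0,-1],
    [0,0,0,0.037,0.0039,0,-1],
    [0,0,0,0.037,0.0039,0,-1],
    [0,0,0,0.037,0.0039,0,-1],
    [0,0,0,0.037,0.0039,0,-1],
    [0,0,0,0.037,0.0039,0,-1]
  ]
}}

```text
clock: 22.32
tcp_pos: [0.588, -0.0577, 0.2724]
orientation: [2.124, 2.315, 0.001]
contact_force: [0.7, 0.2, -5.1]
grip_width: 0.0346
gripper_force: 42.5
```

Call:
{"fn": "apply_moves", "kwargs": {
  "moves": [
    [0,0,0,0,0,0,-1],
    [0,0,0,0,0,0,-1],
    [0,0,0,0,0,0.03,-1],
    [0,0,0,0,0,0.03,-1],
    [0,0,0,0,0,0.03,-1],
    [0,0,0,0,0,0.01,-1],
    [0,0,0,0,0,0,-1],
    [0,0,0,0,0,0,-1]
  ]
}}

```text
clock: 22.98
tcp_pos: [0.5888, -0.0605, 0.1729]
orientation: [2.124, 2.313, -0.001]
contact_force: [-0.1, 0.8, -3.9]
grip_width: 0.0348
gripper_force: 42.0
```

```bash
python3 - <<'E'
from h import *
go(*pocket(.046,-.04),.116,.0864)
im,kc,o=look("jar1",JAR,tool()[2,3]-.094,.086,"pics/n.png")
im,kc,o=look("rack",TRAY,0,.086)
E
```

```text
shift [ 0.0032 -0.0003  0.0569] turnz -0.01 tilt [-0.001  0.    -1.   ] yaw 0.085
jar1 0.9 [19.0, 332.0, 38.0, 72.0] [94.0, 77.0, 137.0] fit [0.3644, -0.1994, 0.732, 0.0521]
jar1 0.84 [258.0, 325.0, 79.0, 56.0] [91.0, 115.0, 135.0] fit [0.613, -0.1073, 0.7561, 0.636]
jar1 0.56 [256.0, 241.0, 132.0, 149.0] [132.0, 151.0, 165.0] fit [0.5892, -0.0625, 0.1057, 0.169]
rack 0.73 [176.0, 150.0, 292.0, 299.0] [56.0, 94.0, 145.0] fit [0.5384, -0.0176, 0.0875, 0.2209]
```

View pics/n.png

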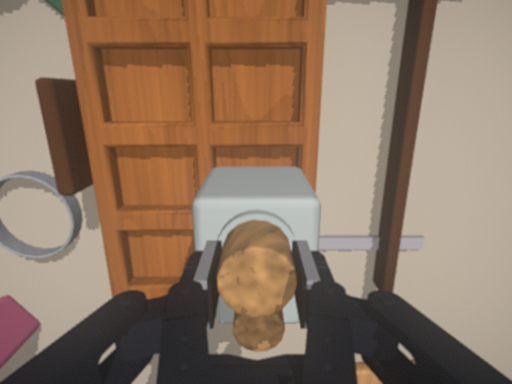

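Call:
{"fn": "apply_moves", "kwargs": {
  "moves": [
    [0,0,0,0.0042,-0.0003,0.01,-1],
    [0,0,0,0,0,0.012,-1],
    [0,0,0,0,0,0.012,-1],
    [0,0,0,0,0,0.008,-1],
    [0,0,0,0,0,0.006,-1],
    [0,0,0,0,0,0.005,-1],
    [0,0,0,0,0,0.004,-1],
    [0,0,0,0,0,0,-1]
  ]
}}

```text
clock: 23.85
tcp_pos: [0.5885, -0.0554, 0.1154]
orientation: [2.123, 2.314, 0.001]
contact_force: [-1.0, -0.3, -4.4]
grip_width: 0.0347
gripper_force: 42.1
```

```bash
python3 - <<'E'
from h import *
go(*pocket(.046,-.04),.116,.0864);print(telemetry.get_obs()["contact_force"])
E
```

```text
shift [-0.002  -0.0004 -0.0006] turnz -0.0 tilt [-0.     0.001 -1.   ] yaw 0.086
[-0.959725   -0.25061159 -4.42218756]
```

Call:
{"fn": "apply_moves", "kwargs": {
  "moves": [
    [0,0,0,0,0,0.002,-1],
    [0,0,0,0,0,0.001,-1],
    [0,0,0,0,0,0,-1],
    [0,0,0,0,0,0,-1],
    [0,0,0,0,0,0,0.4],
    [0,0,0,0,0,0,1],
    [0,0,0,0,0,0,1],
    [0,0,0,0,0,0,1]
  ]
}}

```text
clock: 24.52
tcp_pos: [0.5879, -0.0551, 0.1122]
orientation: [2.123, 2.315, 0.0]
contact_force: [0.0, -0.1, 0.2]
grip_width: 0.081
gripper_force: 0.0
```

Call:
{"fn": "apply_moves", "kwargs": {
  "moves": [
    [0,0,0,0,0,0,1],
    [0,0,0,0,0,-0.03,1],
    [0,0,0,0,0,-0.04,1],
    [0,0,0,0,0,-0.04,1],
    [0,0,0,0,0,-0.04,1],
    [0,0,0,0,0,-0.04,1],
    [0,0,0,0,0,0,1],
    [0,0,0,0,0,0,1]
  ]
}}

```text
clock: 25.18
tcp_pos: [0.5891, -0.0553, 0.3046]
orientation: [2.121, 2.313, 0.006]
contact_force: [-0.1, 1.0, -0.7]
grip_width: 0.0852
gripper_force: 0.0
```

```bash
python3 - <<'E'
from h import *
grab_frame("scene");grab_frame("top");k=cam("scene");kt=cam("top")
for c,k in(("scene",k),("top",kt)):
  for d in silhouettes("jar1",c):
    w=ray(d["extent"][:2],.05,k); print(c,round(d["p"],2),np.round(d["extent"]).tolist(),np.round(fit(JAR,[(d["mask"],k)],[w[0],w[1],0]),3))
go(.437,.27,.25,.17)
E
```

```text
scene 0.89 [333.0, 191.0, 26.0, 32.0] [0.436 0.271 0.177 0.096]
scene 0.75 [233.0, 211.0, 22.0, 37.0] [ 0.564 -0.058  0.074  0.063]
scene 0.75 [206.0, 213.0, 17.0, 37.0] [ 0.571 -0.141  0.08   0.069]
scene 0.72 [185.0, 163.0, 22.0, 30.0] [ 0.308 -0.265  0.622  0.059]
scene 0.58 [353.0, 225.0, 24.0, 41.0] [ 0.595  0.318 -0.069  0.08 ]
top 0.66 [200.0, 160.0, 14.0, 20.0] [0.589 0.318 0.034 0.063]
top 0.62 [212.0, 199.0, 19.0, 24.0] [0.434 0.269 0.381 0.159]
top 0.57 [317.0, 156.0, 16.0, 24.0] [ 0.601 -0.14  -0.005  0.127]
top 0.55 [352.0, 234.0, 24.0, 22.0] [ 0.307 -0.266  0.649  0.14 ]
shift [ 0.3365 -0.121   0.0508] turnz -0.79 tilt [ 0.    -0.003 -1.   ] yaw 0.087
```

Call:
{"fn": "apply_moves", "kwargs": {
  "moves": [
    [0,0,0,0.033,-0.0138,0.006,1],
    [0,0,0,0.033,-0.0138,0.006,1],
    [0,0,0,0.033,-0.0138,0.006,1],
    [0,0,0,0.033,-0.0138,0.006,1],
    [0,0,0,0.033,-0.0138,0.006,1],
    [0,0,0,0.033,-0.0138,0.006,1],
    [0,0,0,0.033,-0.0138,0.006,1],
    [0,0,0,0.033,-0.0138,0.006,1]
  ]
}}

```text
clock: 26.05
tcp_pos: [0.4531, 0.1994, 0.2527]
orientation: [-2.123, -2.315, 0.003]
contact_force: [0.7, 0.3, -0.5]
grip_width: 0.0854
gripper_force: 0.0
```

Call:
{"fn": "apply_moves", "kwargs": {
  "moves": [
    [0,0,0,0.033,-0.0138,0.006,1],
    [0,0,-0.8,0,0,0,1],
    [0,0,0,0,0,0,1],
    [0,0,0,0,0,0,1],
    [0,0,0,0,0,0,1],
    [0,0,0,0,0,0,1],
    [0,0,0,0,0,0,1],
    [0,0,0,0,0,0,1]
  ]
}}

```text
clock: 26.72
tcp_pos: [0.4387, 0.2294, 0.2482]
orientation: [2.027, 2.4, 0.0]
contact_force: [0.7, -0.7, 0.5]
grip_width: 0.0854
gripper_force: 0.0
```

```bash
python3 - <<'E'
from h import *
for y in(.05,.25):
    im,kc,o=look("jar1",JAR,0,y)
    for f in o:
        if abs(f[0]-.437)<.03: go(f[0],f[1],.2,f[2])
E
```

```text
jar1 0.84 [423.0, 112.0, 113.0, 64.0] [94.0, 106.0, 114.0] fit [0.5931, 0.3158, 0.0243, 0.0599]
jar1 0.83 [265.0, 133.0, 76.0, 70.0] [118.0, 132.0, 141.0] fit [0.4387, 0.2694, 0.2918, 0.0654]
jar1 0.76 [332.0, 366.0, 31.0, 13.0] [100.0, 104.0, 105.0] fit [0.6219, -0.0296, 0.1081, 0.8189]
jar1 0.65 [305.0, 295.0, 186.0, 131.0] [47.0, 77.0, 119.0] fit [0.5437, 0.062, -0.1282, 0.6939]
jar1 0.5 [181.0, 356.0, 44.0, 14.0] [76.0, 77.0, 78.0] fit [0.387, 0.0241, 1.4661, 0.7121]
shift [0.0391 0.0069 0.0482] turnz -1.17 tilt [ 0.  0. -1.] yaw 0.169
jar1 0.73 [265.0, 133.0, 75.0, 66.0] [118.0, 132.0, 140.0] fit [0.4393, 0.2691, 0.2797, 0.0557]
jar1 0.72 [425.0, 112.0, 116.0, 64.0] [94.0, 106.0, 114.0] fit [0.5936, 0.3154, 0.0391, 0.0504]
jar1 0.58 [332.0, 366.0, 31.0, 13.0] [100.0, 103.0, 103.0] fit [0.6099, -0.0975, -1.3987, 0.7247]
shift [0.0385 0.0075 0.0482] turnz -1.05 tilt [ 0.  0. -1.] yaw 0.17
```

Call:
{"fn": "apply_moves", "kwargs": {
  "moves": [
    [0,0,-1.1,0,0,0,1],
    [0,0,0,0.019,0.006,0,1],
    [0,0,0,0.019,0.0055,0.03,1],
    [0,0,0,0,0,0.03,1],
    [0,0,0,0,0,0.03,1],
    [0,0,0,0,0,0.03,1],
    [0,0,0,0,0,0.02,1],
    [0,0,0,0,0,0.016,1]
  ]
}}

```text
refused, turn out of range in row 1
```

Call:
{"fn": "apply_moves", "kwargs": {
  "moves": [
    [0,0,0,0,0,0,1],
    [0,0,0,0,0,0,1],
    [0,0,0,0,0,0,-1],
    [0,0,0,0,0,0,-1],
    [0,0,0,0,0,0,-1],
    [0,0,0,0,0,0,-1],
    [0,0,0,0,0,0,-1],
    [0,0,0,0,0,0,-1]
  ],
  "grip_force": 40
}}

```text
clock: 27.58
tcp_pos: [0.4383, 0.2301, 0.2481]
orientation: [-2.024, -2.402, 0.0]
contact_force: [-0.4, -0.4, -0.1]
grip_width: 0.0125
gripper_force: 0.0
```

Call:
{"fn": "apply_moves", "kwargs": {
  "moves": [
    [0,0,0,0,0,-0.01,-1],
    [0,0,0,0,0,-0.02,-1],
    [0,0,0,0,0,-0.03,-1],
    [0,0,0,0,0,-0.03,-1],
    [0,0,0,0,0,-0.02,-1],
    [0,0,0,0,0,0,-1],
    [0,0,0,0,0,0,-1],
    [0,0,0,0,0,0,-1]
  ]
}}

```text
clock: 28.25
tcp_pos: [0.4379, 0.2299, 0.3578]
orientation: [-2.024, -2.402, 0.001]
contact_force: [-0.3, 0.5, 0.1]
grip_width: 0.0001
gripper_force: 0.0
```

```bash
python3 - <<'E'
from h import *
heft(8,"pics/o.png"); go(*pocket(-.046,.12),.2,.0864);go(*pocket(.046,.04),.2,.0864);T=tool()
im,kc,o=look("jar1",JAR,T[2,3]-.094,.285)
for f in o: print("rel tool",((T[:3,:3].T)@np.r_[f[:2]-T[:2,3],0])[:2].round(4))
print(T[:3,3],pocket(-.046,.12),pocket(.046,.04))
E
```

```text
heft [-0.01 -0.02 -0.08] sd [0.34 0.39 0.64]
shift [-0.1414  0.021   0.1579] turnz 0.8 tilt [-0.001 -0.001 -1.   ] yaw 0.17
shift [-0.2288  0.106   0.1578] turnz 0.8 tilt [-0.001 -0.001 -1.   ] yaw 0.17
jar1 0.83 [384.0, 108.0, 79.0, 51.0] [102.0, 114.0, 122.0] fit [0.525, 0.2963, 0.0591, 0.4333]
jar1 0.71 [265.0, 123.0, 52.0, 51.0] [121.0, 134.0, 142.0] fit [0.4337, 0.2894, 0.285, 0.5941]
rel tool [0.0506 0.0968]
rel tool [0.0594 0.0056]
[0.43819465 0.22997742 0.35778785] (np.float64(0.4828164819361617), np.float64(0.09408292390301587)) (np.float64(0.5813767109132268), np.float64(0.022320250708739678))
```

View pics/o.png

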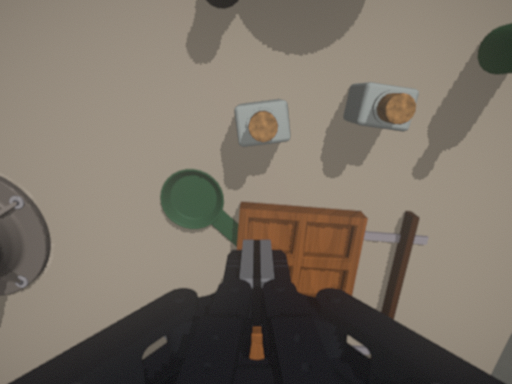

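Call:
{"fn": "apply_moves", "kwargs": {
  "moves": [
    [0,0,-0.6,0,0,0.02,1],
    [0,0,-0.5,0,0,0.03,1],
    [0,0,0,0.019,0.006,0.03,1],
    [0,0,0,0.0185,0.006,0.03,1],
    [0,0,0,0,0,0,1],
    [0,0,0,0,0,0,1],
    [0,0,0,0,0,0.03,1],
    [0,0,0,0,0,0.03,1]
  ]
}}

```text
clock: 29.42
tcp_pos: [0.4416, 0.2701, 0.1903]
orientation: [1.883, 2.513, 0.01]
contact_force: [0.3, 0.5, -1.0]
grip_width: 0.0849
gripper_force: 0.0
```

Call:
{"fn": "apply_moves", "kwargs": {
  "moves": [
    [0,0,0,0,0,0.03,1],
    [0,0,0,0,0,0.03,1],
    [0,0,0,0,0,0.025,1],
    [0,0,0,0,0,0.012,1],
    [0,0,0,0,0,0,1],
    [0,0,0,0,0,0,1],
    [0,0,0,0,0,0,-1],
    [0,0,0,0,0,0,-1]
  ],
  "grip_force": 40
}}

```text
clock: 30.08
tcp_pos: [0.4405, 0.2702, 0.093]
orientation: [1.883, 2.514, 0.005]
contact_force: [1.1, 0.1, 0.9]
grip_width: 0.0639
gripper_force: 0.0
```

Call:
{"fn": "apply_moves", "kwargs": {
  "moves": [
    [0,0,0,0,0,0,-1],
    [0,0,0,0,0,0,-1],
    [0,0,0,0,0,0,-1],
    [0,0,0,0,0,0,-1],
    [0,0,0,0,0,0,-1],
    [0,0,0,0,0,0,-1],
    [0,0,0,0,0,0,-1],
    [0,0,0,0,0,0,-1]
  ],
  "grip_force": 40
}}

```text
clock: 30.75
tcp_pos: [0.4395, 0.2699, 0.0921]
orientation: [-1.882, -2.515, -0.002]
contact_force: [-2.9, -0.2, 8.3]
grip_width: 0.0347
gripper_force: 39.1
```

Call:
{"fn": "apply_moves", "kwargs": {
  "moves": [
    [0,0,0,0,0,-0.01,-1],
    [0,0,0,0,0,-0.02,-1],
    [0,0,0,0,0,-0.03,-1],
    [0,0,0,0,0,-0.03,-1],
    [0,0,0,0,0,-0.02,-1],
    [0,0,0,0,0,0,-1],
    [0,0,0,0,0,0,-1],
    [0,0,0,0,0,0,-1]
  ]
}}

```text
clock: 31.42
tcp_pos: [0.4379, 0.2688, 0.1998]
orientation: [-1.882, -2.515, 0.004]
contact_force: [-0.6, 0.2, -5.0]
grip_width: 0.0352
gripper_force: 41.5
```

```bash
python3 - <<'E'
from h import *
heft(8,"pics/p.png"); go(*pocket(-.046,.12),.2,.0864);go(*pocket(.046,.04),.2,.0864);T=tool()
im,kc,o=look("jar1",JAR,T[2,3]-.094,.285)
for f in o: print("rel tool",((T[:3,:3].T)@np.r_[f[:2]-T[:2,3],0])[:2].round(4))
print(T[:3,3],pocket(-.046,.12),pocket(.046,.04))
E
```

```text
heft [-0.54 -0.11 -5.49] sd [0.47 0.53 0.65]
shift [-0.1804 -0.0074  0.0008] turnz 1.9 tilt [-0.001 -0.001 -1.   ] yaw 0.285
shift [-0.277   0.067   0.0008] turnz 1.9 tilt [-0.001 -0.001 -1.   ] yaw 0.285
jar1 0.77 [258.0, 243.0, 128.0, 157.0] [106.0, 121.0, 132.0] fit [0.4399, 0.2671, 0.3286, 0.1625]
jar1 0.67 [432.0, 178.0, 130.0, 80.0] [94.0, 106.0, 114.0] fit [0.5515, 0.3161, 0.0085, 0.3517]
rel tool [-0.0023  0.0001]
rel tool [0.0133 0.121 ]
[0.43912162 0.26923024 0.20066799] (np.float64(0.4828164819361617), np.float64(0.09408292390301587)) (np.float64(0.5813767109132268), np.float64(0.022320250708739678))
```

Call:
{"fn": "apply_moves", "kwargs": {
  "moves": [
    [0,0,0.95,0,0,-0.01,-1],
    [0,0,0.95,0,0,0,-1],
    [0,0,0,-0.0322,0.0151,0,-1],
    [0,0,0,-0.0322,0.0151,0,-1],
    [0,0,0,-0.0322,0.0151,0,-1],
    [0,0,0,-0.0322,0.0151,0,-1],
    [0,0,0,-0.0322,0.0151,0,-1],
    [0,0,0,-0.0322,0.0151,0,-1]
  ]
}}

```text
clock: 32.58
tcp_pos: [0.5469, 0.0834, 0.2112]
orientation: [-2.123, -2.316, -0.001]
contact_force: [0.8, 0.0, -5.2]
grip_width: 0.0348
gripper_force: 41.4
```

Call:
{"fn": "apply_moves", "kwargs": {
  "moves": [
    [0,0,0,-0.0322,0.0151,0,-1],
    [0,0,0,-0.0322,0.0151,0,-1],
    [0,0,0,0,0,0,-1],
    [0,0,0,0,0,0.02,-1],
    [0,0,0,0,0,0.02,-1],
    [0,0,0,0,0,0,-1],
    [0,0,0,0,0,0,-1],
    [0,0,0,0,0,0,-1]
  ]
}}

```text
clock: 33.25
tcp_pos: [0.5824, 0.0234, 0.172]
orientation: [2.122, 2.315, 0.001]
contact_force: [0.8, 0.2, -5.1]
grip_width: 0.0347
gripper_force: 41.9
```

```bash
python3 - <<'E'
from h import *
go(*pocket(.046,.04),.116,.0864);T=tool()
im,kc,o=look("jar1",JAR,T[2,3]-.094,.086,"pics/q.png")
for f in o: print("rel tool",((T[:3,:3].T)@np.r_[f[:2]-T[:2,3],0])[:2].round(4))
im,kc,o=look("rack",TRAY,0,.086)
E
```

```text
shift [-0.001  -0.0011  0.056 ] turnz 0.0 tilt [-0.     0.001 -1.   ] yaw 0.087
jar1 0.89 [259.0, 241.0, 131.0, 157.0] [136.0, 156.0, 171.0] fit [0.5827, 0.0214, 0.1228, 0.162]
jar1 0.86 [257.0, 329.0, 86.0, 62.0] [95.0, 118.0, 138.0] fit [0.6062, -0.0281, 0.7205, 0.5928]
jar1 0.83 [15.0, 367.0, 30.0, 28.0] [97.0, 82.0, 139.0] fit [0.4076, -0.1183, 0.086, 0.7891]
jar1 0.81 [262.0, 342.0, 78.0, 26.0] [128.0, 132.0, 129.0] fit [0.6064, -0.089, 0.2387, 0.833]
rel tool [-0.0021  0.0001]
rel tool [-0.0534  0.0192]
rel tool [-0.126  -0.1864]
rel tool [-0.1141  0.0142]
rack 0.96 [190.0, 199.0, 270.0, 332.0] [60.0, 97.0, 149.0] fit [0.5004, 0.0759, -0.6518, 0.2717]
rack 0.51 [48.0, 286.0, 95.0, 80.0] [125.0, 125.0, 127.0] fit [0.3864, -0.1009, 0.086, 0.772]
```

View pics/q.png

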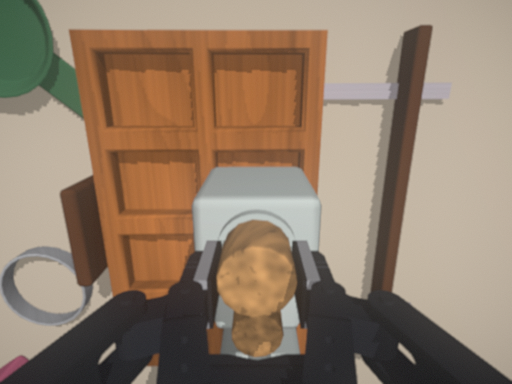

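Call:
{"fn": "apply_moves", "kwargs": {
  "moves": [
    [0,0,0,0,-0.001,0.01,-1],
    [0,0,0,0,0,0.012,-1],
    [0,0,0,0,0,0.012,-1],
    [0,0,0,0,0,0.008,-1],
    [0,0,0,0,0,0.006,-1],
    [0,0,0,0,0,0.005,-1],
    [0,0,0,0,0,0.005,-1],
    [0,0,0,0,0,0,-1]
  ]
}}

```text
clock: 34.12
tcp_pos: [0.5933, 0.0232, 0.1232]
orientation: [2.114, 2.304, 0.03]
contact_force: [2.5, 1.9, 62.3]
grip_width: 0.0348
gripper_force: 109.0
```

Call:
{"fn": "apply_moves", "kwargs": {
  "moves": [
    [0,0,0,0,0,0,-1],
    [0,0,0,0,0,0.001,-1],
    [0,0,0,0,0,0,-1],
    [0,0,0,0,0,0,-1],
    [0,0,0,0,0,0,-1],
    [0,0,0,0,0,0,-1],
    [0,0,0,0,0,0,-1],
    [0,0,0,0,0,0,-1]
  ]
}}

```text
clock: 34.78
tcp_pos: [0.5934, 0.0232, 0.1232]
orientation: [2.113, 2.304, 0.031]
contact_force: [3.9, 2.0, 64.9]
grip_width: 0.0346
gripper_force: 111.4
```

Call:
{"fn": "apply_moves", "kwargs": {
  "moves": [
    [0,0,0,0,0,-0.01,-1],
    [0,0,0,0,0,-0.02,-1],
    [0,0,0,0,0,-0.03,-1],
    [0,0,0,0,0,-0.03,-1],
    [0,0,0,0,0,-0.03,-1],
    [0,0,0,0,0,0,-1],
    [0,0,0,0,0,0,-1],
    [0,0,0,0,0,0,-1]
  ]
}}

```text
clock: 35.45
tcp_pos: [0.5797, 0.0235, 0.2301]
orientation: [-2.121, -2.314, 0.003]
contact_force: [-0.6, 0.5, -6.4]
grip_width: 0.0346
gripper_force: 77.9
```

```bash
python3 - <<'E'
from h import *
heft(3,"pics/s.png")
go(*pocket(.046,.04),.116,.0864);T=tool();print(T.round(3))
im,kc,o=look("jar1",JAR,T[2,3]-.094,.086)
for f in o: print("rel tool",((T[:3,:3].T)@np.r_[f[:2]-T[:2,3],0])[:2].round(4))
B=grab_frame("scene")
d=silhouettes("rack","scene")[0];print("scene",fit(TRAY,[(d["mask"],cam("scene"))],[.54,-.02,.089,1]).round(4))
cv2.imwrite("pics/t.png",cv2.hconcat([cv2.resize(im,None,fx=.8,fy=.8),cv2.resize(B[160:260,160:300],(390,307))]))
E
```

```text
heft [-0.11  0.38 -5.7 ] sd [0.43 0.13 0.33]
shift [-0.001   0.0021  0.114 ] turnz 0.0 tilt [-0.001 -0.004 -1.   ] yaw 0.087
[[-0.087  0.996 -0.004  0.58 ]
 [ 0.996  0.087 -0.001  0.023]
 [-0.001 -0.004 -1.     0.23 ]
 [ 0.     0.     0.     1.   ]]
jar1 0.83 [249.0, 245.0, 131.0, 161.0] [128.0, 147.0, 161.0] fit [0.5759, 0.0194, 0.0969, 0.1872]
jar1 0.72 [265.0, 331.0, 66.0, 54.0] [115.0, 129.0, 139.0] fit [0.6076, -0.0295, 1.1101, 0.5397]
jar1 0.66 [32.0, 351.0, 64.0, 60.0] [97.0, 80.0, 140.0] fit [0.4341, -0.1313, 0.3641, 0.6706]
rel tool [-0.0035 -0.004 ]
rel tool [-0.0549  0.0234]
rel tool [-0.1413 -0.1583]
scene [ 0.54  -0.02   0.089  1.   ]
```

View pics/t.png

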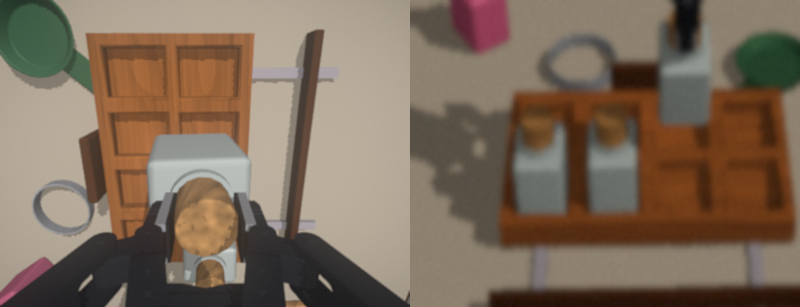

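```bash
python3 - <<'E'
from h import *
k=calibration("wrist")
for pos,yaw,uvs in(((.5825,.0233,.172),.087,[(70,31),(326,30)]),((.580,.0235,.230),.087,[(109,45),(317,41)])):
    T=np.eye(4);T[:3,:3]=np.c_[[-np.sin(yaw),np.cos(yaw),0],[np.cos(yaw),np.sin(yaw),0],[0,0,-1]];T[:3,3]=pos
    kc=(k,T@np.array(k["mount"]))
    for uv in uvs: print(ray(uv,.04,kc).round(4))
print("exp",np.round([pocket(-.1,.165),pocket(.1,.165)],4))
# tilt estimate: fit jar with tilt about tool x at held position
T=tool();kc=cam("wrist");im=grab_frame("wrist")
d=[q for q in silhouettes("jar1","wrist") if 200<q["extent"][0]<300 and q["extent"][3]>120][0];m=d["mask"]
ys,xs=np.nonzero(m);off=np.array([0,0])
M=cv2.resize(m.astype(np.float32),None,fx=4,fy=4)>.5
M[250*4:]=0
def cost(p):
    Rt=T[:3,:3]@R.from_euler("xyz",[p[0],p[1],p[2]]).as_matrix()
    P=[((q-[0,0,.1])*[1,1,-1])[:,[1,0,2]]@Rt.T+T[:3,3]+Rt@np.array([p[3],p[4],-.008]) for q in JAR]
    r=render([project(x,kc) for x in P],M.shape);r[1000:]=0
    return 1-(M&r).sum()/(M|r).sum()
x0=np.zeros(5);s=minimize(cost,x0,method="Nelder-Mead",options=dict(initial_simplex=np.r_[[x0],np.diag([.1,.1,.1,.005,.005])],maxiter=600))
print(s.x.round(4),s.fun)
E
```

```text
[0.4289 0.1319 0.04  ]
[0.6258 0.1503 0.04  ]
[0.4306 0.1301 0.04  ]
[0.6268 0.1511 0.04  ]
exp [[0.4251 0.1343]
 [0.6244 0.1515]]
[ 0.1243  0.0484  0.0176 -0.0076 -0.001 ] 0.05834882128533703
```

Call:
{"fn": "apply_moves", "kwargs": {
  "moves": [
    [0,0,0,0.032,-0.0149,0,-1],
    [0,0,0,0.032,-0.0149,0,-1],
    [0,0,0,0.032,-0.0149,0,-1],
    [0,0,0,0.032,-0.0149,0,-1],
    [0,0,0,0.032,-0.0149,0,-1],
    [0,0,0,0.032,-0.0149,0,-1],
    [0,0,0,0.032,-0.0149,0,-1],
    [0,0,0,0.032,-0.0149,0,-1]
  ]
}}

```text
clock: 36.57
tcp_pos: [0.439, 0.2692, 0.2324]
orientation: [-2.123, -2.315, -0.001]
contact_force: [1.1, 1.1, -5.0]
grip_width: 0.0344
gripper_force: 44.1
```

Call:
{"fn": "apply_moves", "kwargs": {
  "moves": [
    [0,0,0,0,0,0.03,-1],
    [0,0,0,0,0,0.03,-1],
    [0,0,0,0,0,0.03,-1],
    [0,0,0,0,0,0.02,-1],
    [0,0,0,0,0,0.01,-1],
    [0,0,0,0,0,0.006,-1],
    [0,0,0,0,0,0,-1],
    [0,0,0,0,0,0,-1]
  ]
}}

```text
clock: 37.23
tcp_pos: [0.4409, 0.2683, 0.1071]
orientation: [2.123, 2.315, 0.002]
contact_force: [1.6, -0.2, -6.2]
grip_width: 0.0347
gripper_force: 43.8
```

Lower until it touches, release gently, and go up to a viewpoint over the tray.

Call:
{"fn": "apply_moves", "kwargs": {
  "moves": [
    [0,0,0,0,0,0.004,-1],
    [0,0,0,0,0,0.004,-1],
    [0,0,0,0,0,0.003,-1],
    [0,0,0,0,0,0,-1],
    [0,0,0,0,0,0,0],
    [0,0,0,0,0,0,0.5],
    [0,0,0,0,0,0,1],
    [0,0,0,0,0,0,1]
  ],
  "grip_force": 40
}}

```text
clock: 37.9
tcp_pos: [0.4405, 0.2683, 0.0957]
orientation: [2.123, 2.315, 0.002]
contact_force: [0.2, 0.0, -0.3]
grip_width: 0.0772
gripper_force: 0.0
```

Call:
{"fn": "apply_moves", "kwargs": {
  "moves": [
    [0,0,0,0,0,0,1],
    [0,0,0,0,0,-0.03,1],
    [0,0,0,0,0,-0.04,1],
    [0,0,0,0,0,-0.04,1],
    [0,0,0,-0.02,0,-0.035,1],
    [0,0,0,-0.02,0,0,1],
    [0,0,0,0,0,0,1],
    [0,0,0,0,0,0,1]
  ]
}}

```text
clock: 38.57
tcp_pos: [0.4436, 0.2273, 0.2407]
orientation: [-2.125, -2.313, -0.002]
contact_force: [-0.8, 0.7, -0.1]
grip_width: 0.0854
gripper_force: 0.0
```

```bash
python3 - <<'E'
from h import *
for y in(.05,.25):
    im,kc,o=look("jar1",JAR,0,y)
    for f in o:
        if abs(f[0]-.437)<.03: go(f[0],f[1],.2,f[2])
E
```

```text
jar1 0.95 [420.0, 93.0, 116.0, 64.0] [94.0, 106.0, 114.0] fit [0.5927, 0.3153, 0.0132, 0.0798]
jar1 0.92 [258.0, 137.0, 74.0, 65.0] [121.0, 134.0, 143.0] fit [0.4401, 0.2629, 0.0843, 0.0707]
jar1 0.66 [315.0, 296.0, 180.0, 129.0] [48.0, 78.0, 119.0] fit [0.5279, 0.0635, -0.2437, 0.6821]
jar1 0.6 [332.0, 365.0, 30.0, 12.0] [103.0, 106.0, 104.0] fit [0.6056, -0.0928, 0.0984, 0.7243]
shift [0.0345 0.0002 0.0397] turnz 0.03 tilt [ 0.    -0.001 -1.   ] yaw 0.087
jar1 0.97 [258.0, 138.0, 73.0, 64.0] [120.0, 134.0, 143.0] fit [0.4402, 0.263, 0.0864, 0.0716]
jar1 0.66 [421.0, 97.0, 115.0, 61.0] [94.0, 106.0, 114.0] fit [0.5929, 0.3155, 0.0317, 0.0706]
jar1 0.61 [335.0, 366.0, 29.0, 13.0] [100.0, 103.0, 103.0] fit [0.594, -0.1001, -1.4674, 0.7053]
shift [0.0344 0.0003 0.0394] turnz 0.01 tilt [-0.001 -0.001 -1.   ] yaw 0.088
```

Call:
{"fn": "apply_moves", "kwargs": {
  "moves": [
    [0,0,0,-0.034,0.012,-0.011,1],
    [0,0,0,-0.034,0.012,-0.011,1],
    [0,0,0,-0.034,0.012,-0.011,1],
    [0,0,0,-0.034,0.012,-0.011,1],
    [0,0,0,-0.034,0.012,-0.011,1],
    [0,0,0,-0.034,0.012,-0.011,1],
    [0,0,0,0,0,0,1],
    [0,0,0,0,0,0,1]
  ]
}}

```text
clock: 39.43
tcp_pos: [0.5336, 0.0291, 0.3062]
orientation: [2.127, 2.31, -0.001]
contact_force: [-0.3, 1.0, 0.3]
grip_width: 0.0855
gripper_force: 0.0
```

```bash
python3 - <<'E'
from h import *
T=tool();print(T[:3,3])
o=telemetry.get_obs();kc=cam("wrist",o);im=grab_frame("wrist");cv2.imwrite("pics/u.png",im)
ds=silhouettes("rack","wrist")
for d in ds[:2]: print(np.round(d["extent"]),d["p"])
m=ds[0]["mask"]
for d in silhouettes("jar1","wrist"): print("jar",np.round(d["extent"]),np.round(d["p"],2))
# orange-only edges: report tray edge pixel on left side (top part of image)
print(fit(TRAY,[(m,kc)],[.54,-.0215,.086,1]).round(4))
E
```

```text
[0.5336316  0.02912046 0.30621873]
[252. 178. 176. 242.] 0.88
jar [295. 235.  61.  68.] 0.87
jar [299. 292.  51.  71.] 0.77
[ 0.5412 -0.023   0.0886  0.1673]
```

```bash
cat >> h.py <<'E'
def trayfit(x0=(.54,-.0215,.0864)):
    kc=cam("wrist",telemetry.get_obs()); im=grab_frame("wrist"); m=silhouettes("rack","wrist")[0]["mask"]
    ign=np.zeros(m.shape,np.uint8); ign[250:]=1
    for d in silhouettes("jar1","wrist"): ign|=d["mask"].astype(np.uint8)
    up=lambda q:cv2.resize(q.astype(np.float32),None,fx=S,fy=S)>.5
    ok=~up(cv2.dilate(ign,np.ones((7,7)))); M=up(m)&ok
    def cost(p):
        q=render([project(P,kc) for P in place(p,TRAY)],M.shape)&ok; return 1-(M&q).sum()/(M|q).sum()
    x0=np.array(x0); s=minimize(cost,x0,method="Nelder-Mead",options=dict(initial_simplex=np.r_[[x0],x0+np.diag([.01,.01,.05])],xatol=1e-4,fatol=1e-5))
    print("tray",s.x.round(4),round(s.fun,4)); return s.x,im,kc
E
python3 - <<'E'
from h import *
trayfit();trayfit((.535,-.025,.09))
E
```

```text
tray [ 0.5413 -0.0227  0.0877] 0.0103
tray [ 0.5413 -0.0229  0.089 ] 0.096
```

Call:
{"fn": "apply_moves", "kwargs": {
  "moves": [
    [0,0,0,0.0344,-0.0104,0,1],
    [0,0,0,0.0344,-0.0104,0,1],
    [0,0,0,0.0344,-0.0104,0,1],
    [0,0,0,0.0344,-0.0104,0.015,1],
    [0,0,0,0.0344,-0.0104,0.02,1],
    [0,0,0,0.0344,-0.0104,0.02,1],
    [0,0,0,0.0344,-0.0104,0.02,1],
    [0,0,0,0,0,0.02,1]
  ]
}}

```text
clock: 40.55
tcp_pos: [0.4359, 0.2728, 0.21]
orientation: [-2.109, -2.325, -0.002]
contact_force: [0.3, 1.5, 0.3]
grip_width: 0.0851
gripper_force: 0.0
```

Call:
{"fn": "apply_moves", "kwargs": {
  "moves": [
    [0,0,0,0,0,0,1],
    [0,0,0,0,0,0,1],
    [0,0,0,0,0,0,1],
    [0,0,0,0,0,0,1],
    [0,0,0,0,0,0,1],
    [0,0,0,0,0,0,1],
    [0,0,0,0,0,0,1],
    [0,0,0,0,0,0,1]
  ]
}}

```text
clock: 41.22
tcp_pos: [0.4397, 0.2645, 0.2115]
orientation: [-2.124, -2.315, -0.001]
contact_force: [-0.8, 0.0, 0.1]
grip_width: 0.0854
gripper_force: 0.0
```

```bash
sed -i 's/^RK=.*/RK=np.array([.5413,-.0224,.0875])/' h.py; python3 - <<'E'
from h import *
im,kc,o=look("jar1",JAR,0,.086)
go(.4401,.263,.092,.0865)
E
```

```text
jar1 0.88 [257.0, 182.0, 78.0, 83.0] [114.0, 127.0, 135.0] fit [0.4403, 0.2628, 0.0481, 0.0654]
jar1 0.79 [431.0, 135.0, 128.0, 69.0] [91.0, 102.0, 110.0] fit [0.5927, 0.3158, 0.0042, 0.0744]
shift [-0.0017  0.0004  0.1193] turnz -0.0 tilt [ 0.  0. -1.] yaw 0.086
```

Call:
{"fn": "apply_moves", "kwargs": {
  "moves": [
    [0,0,0,-0.0017,0.0004,0.02,1],
    [0,0,0,0,0,0.03,1],
    [0,0,0,0,0,0.03,1],
    [0,0,0,0,0,0.02,1],
    [0,0,0,0,0,0.012,1],
    [0,0,0,0,0,0.007,1],
    [0,0,0,0,0,0,1],
    [0,0,0,0,0,0,1]
  ]
}}

```text
clock: 41.98
tcp_pos: [0.4406, 0.2632, 0.0928]
orientation: [2.123, 2.315, 0.001]
contact_force: [0.3, 0.6, 0.2]
grip_width: 0.0854
gripper_force: 0.0
```

Call:
{"fn": "apply_moves", "kwargs": {
  "moves": [
    [0,0,0,0,0,0,-1],
    [0,0,0,0,0,0,-1],
    [0,0,0,0,0,0,-1],
    [0,0,0,0,0,0,-1],
    [0,0,0,0,0,0,-1],
    [0,0,0,0,0,0,-1],
    [0,0,0,0,0,0,-1],
    [0,0,0,0,0,0,-1]
  ],
  "grip_force": 40
}}

```text
clock: 42.65
tcp_pos: [0.4401, 0.2633, 0.0929]
orientation: [-2.123, -2.315, -0.001]
contact_force: [-2.1, -0.8, 7.4]
grip_width: 0.0348
gripper_force: 39.3
```

Call:
{"fn": "apply_moves", "kwargs": {
  "moves": [
    [0,0,0,0,0,-0.01,-1],
    [0,0,0,0,0,-0.02,-1],
    [0,0,0,0,0,-0.03,-1],
    [0,0,0,0,0,-0.03,-1],
    [0,0,0,0,0,-0.02,-1],
    [0,0,0,0,0,0,-1],
    [0,0,0,0,0,0,-1],
    [0,0,0,0,0,0,-1]
  ]
}}

```text
clock: 43.32
tcp_pos: [0.4387, 0.2625, 0.2008]
orientation: [-2.122, -2.315, 0.004]
contact_force: [-1.0, 0.2, -6.7]
grip_width: 0.0347
gripper_force: 41.5
```

```bash
cat >> h.py <<'E'
def held():
    """tilt/offset of the held jar in tool axes: rot about tool x,y,z, offset x,y"""
    T=tool();kc=cam("wrist");grab_frame("wrist")
    ds=[q for q in silhouettes("jar1","wrist") if 200<q["extent"][0]<310 and q["extent"][3]>120 and q["extent"][1]<280]
    if not ds: return print("no held mask")
    M=cv2.resize(ds[0]["mask"].astype(np.float32),None,fx=4,fy=4)>.5; M[1000:]=0
    def cost(p):
        Rt=T[:3,:3]@R.from_euler("xyz",p[:3]).as_matrix()
        P=[((q-[0,0,.1])*[1,1,-1])[:,[1,0,2]]@Rt.T+T[:3,3]+Rt@np.array([p[3],p[4],-.006]) for q in JAR]
        r=render([project(x,kc) for x in P],M.shape);r[1000:]=0
        return 1-(M&r).sum()/(M|r).sum()
    x0=np.zeros(5);s=minimize(cost,x0,method="Nelder-Mead",options=dict(initial_simplex=np.r_[[x0],np.diag([.1,.1,.1,.005,.005])],maxiter=600))
    print("held",s.x.round(4),round(s.fun,4))
E
python3 - <<'E'
from h import *
heft(4);held();held(); go(*pocket(.046,.04),.2,.0875);print(pocket(.046,.04),tool()[:3,3])
E
```

```text
heft [ 0.11 -0.52 -5.77] sd [0.23 0.5  0.41]
held [ 0.0747 -0.0112  0.0125 -0.0019  0.0024] 0.0874
held [ 0.0806  0.0346  0.0178 -0.0059  0.0026] 0.0751
shift [-0.2528  0.1224  0.0018] turnz -0.01 tilt [-0.001 -0.001 -1.   ] yaw 0.086
(np.float64(0.5836284830092605), np.float64(0.021466838570094654)) [0.4398851  0.26277632 0.20169104]
```

Call:
{"fn": "apply_moves", "kwargs": {
  "moves": [
    [0,0,0,-0.0316,0.0153,-0.01,-1],
    [0,0,0,-0.0316,0.0153,0,-1],
    [0,0,0,-0.0316,0.0153,0,-1],
    [0,0,0,-0.0316,0.0153,0,-1],
    [0,0,0,-0.0316,0.0153,0,-1],
    [0,0,0,-0.0316,0.0153,0,-1],
    [0,0,0,-0.0316,0.0153,0,-1],
    [0,0,0,-0.0316,0.0153,0,-1]
  ]
}}

```text
clock: 44.38
tcp_pos: [0.5844, 0.0203, 0.2119]
orientation: [-2.122, -2.316, 0.0]
contact_force: [-0.4, 0.3, -5.8]
grip_width: 0.0345
gripper_force: 41.4
```

Call:
{"fn": "apply_moves", "kwargs": {
  "moves": [
    [0,0,0,0,0,0.02,-1],
    [0,0,0,0,0,0.02,-1],
    [0,0,0,0,0,0,-1],
    [0,0,0,0,0,0,-1],
    [0,0,0,0,0,0,-1],
    [0,0,0,0,0,0,-1],
    [0,0,0,0,0,0,-1],
    [0,0,0,0,0,0,-1]
  ]
}}

```text
clock: 45.05
tcp_pos: [0.5843, 0.0221, 0.1731]
orientation: [2.122, 2.316, 0.002]
contact_force: [-0.2, -0.1, -5.5]
grip_width: 0.0342
gripper_force: 41.9
```

```bash
python3 - <<'E'
from h import *
go(*pocket(.046,.04),.115,.0875);T=tool()
im,kc,o=look("jar1",JAR,T[2,3]-.094,.086,"pics/q2.png")
a=cv2.imread("pics/q.png")
for d in silhouettes("jar1","wrist")[:1]:
    for r in(180,200,215): print(r,np.nonzero(d["mask"][r])[0][[0,-1]])
for r in(175,190,205):   # body edges by brightness: bluish pixels
    print([ (lambda c:(c.min(),c.max()))(np.nonzero(i[r,150:360,0].astype(int)>90)[0]+150) for i in(a,im)])
trayfit()
E
```

```text
shift [-0.0006 -0.0008  0.0581] turnz -0.0 tilt [ 0.     0.002 -1.   ] yaw 0.087
jar1 0.87 [259.0, 342.0, 73.0, 33.0] [131.0, 135.0, 134.0] fit [0.6075, -0.0882, 0.3244, 0.7766]
jar1 0.8 [257.0, 325.0, 85.0, 58.0] [95.0, 118.0, 138.0] fit [0.583, -0.1191, 1.4719, 0.52]
jar1 0.75 [257.0, 241.0, 133.0, 157.0] [136.0, 156.0, 170.0] fit [0.5844, 0.021, 0.1202, 0.1693]
jar1 0.61 [16.0, 366.0, 27.0, 25.0] [97.0, 80.0, 140.0] fit [0.4108, -0.1187, 0.086, 0.7791]Traceback (most recent call last):
  File "<stdin>", line 6, in <module>
IndexError: index 0 is out of bounds for axis 0 with size 0
```

Call:
{"fn": "apply_moves", "kwargs": {
  "moves": [
    [0,0,0,0,-0.0006,0.012,-1],
    [0,0,0,0,0,0.012,-1],
    [0,0,0,0,0,0.01,-1],
    [0,0,0,0,0,0.006,-1],
    [0,0,0,0,0,0.004,-1],
    [0,0,0,0,0,0.003,-1],
    [0,0,0,0,0,0,-1],
    [0,0,0,0,0,0,-1]
  ]
}}

```text
clock: 45.87
tcp_pos: [0.5834, 0.0216, 0.1252]
orientation: [2.123, 2.315, 0.0]
contact_force: [1.0, 0.2, -5.3]
grip_width: 0.0345
gripper_force: 41.9
```

Call:
{"fn": "apply_moves", "kwargs": {
  "moves": [
    [0,0,0,0,0,0.004,-1],
    [0,0,0,0,0,0.004,-1],
    [0,0,0,0,0,0.003,-1],
    [0,0,0,0,0,0.001,-1],
    [0,0,0,0,0,0,-1],
    [0,0,0,0,0,0,0.2],
    [0,0,0,0,0,0,1],
    [0,0,0,0,0,0,1]
  ]
}}

```text
clock: 46.53
tcp_pos: [0.5838, 0.0216, 0.1135]
orientation: [2.123, 2.315, 0.001]
contact_force: [0.5, 0.7, 0.3]
grip_width: 0.0699
gripper_force: 0.0
```

Call:
{"fn": "apply_moves", "kwargs": {
  "moves": [
    [0,0,0,0,0,0,1],
    [0,0,0,0,0,0,1],
    [0,0,0,0,0,-0.03,1],
    [0,0,0,0,0,-0.03,1],
    [0,0,0,0,0,-0.04,1],
    [0,0,0,0,0,-0.04,1],
    [0,0,0,0,0,0,1],
    [0,0,0,0,0,0,1]
  ]
}}

```text
clock: 47.2
tcp_pos: [0.5848, 0.0216, 0.2556]
orientation: [2.121, 2.313, 0.007]
contact_force: [-0.8, -0.4, -0.8]
grip_width: 0.0854
gripper_force: 0.0
```

Call:
{"fn": "apply_moves", "kwargs": {
  "moves": [
    [0,0,0,0.036,0,0,1],
    [0,0,0,0.036,0,0,1],
    [0,0,0,0.036,0,0,1],
    [0,0,0,0.036,0,0,1],
    [0,0,0,0.036,0,0,1],
    [0,0,0,0.036,0,0,1],
    [0,0,0,0.036,0.02,0,1],
    [0,0,0,0,0.01,0,1]
  ]
}}

```text
clock: 47.87
tcp_pos: [0.5889, 0.286, 0.2503]
orientation: [-2.106, -2.325, 0.0]
contact_force: [-0.7, 1.9, -0.5]
grip_width: 0.0856
gripper_force: 0.0
```

Call:
{"fn": "apply_moves", "kwargs": {
  "moves": [
    [0,0,0.5,0,0,0,1],
    [0,0,0,0,0,0,1],
    [0,0,0,0,0,0,1],
    [0,0,0,0,0,0,1],
    [0,0,0,0,0,0,1],
    [0,0,0,0,0,0,1],
    [0,0,0,0,0,0,1],
    [0,0,0,0,0,0,1]
  ]
}}

```text
clock: 48.53
tcp_pos: [0.5913, 0.2752, 0.2533]
orientation: [-2.183, -2.259, -0.0]
contact_force: [0.1, 0.5, -0.1]
grip_width: 0.0852
gripper_force: 0.0
```

```bash
python3 - <<'E'
from h import *
for y in(.1,-.1):
    im,kc,o=look("jar1",JAR,0,y)
    for f in o:
        if abs(f[0]-.593)<.04 and f[1]>.25: go(f[0],f[1],.092,f[2])
E
```

```text
jar1 0.76 [261.0, 129.0, 74.0, 56.0] [115.0, 128.0, 136.0] fit [0.5936, 0.3165, 0.0198, 0.0643]
jar1 0.64 [245.0, 344.0, 53.0, 38.0] [84.0, 86.0, 86.0] fit [0.5858, -0.0073, 0.103, 0.3368]
shift [0.041  0.0037 0.1613] turnz 0.14 tilt [ 0.  0. -1.] yaw 0.034
jar1 0.83 [261.0, 128.0, 74.0, 59.0] [115.0, 128.0, 136.0] fit [0.5932, 0.3166, 0.05, 0.0639]
jar1 0.66 [244.0, 341.0, 53.0, 40.0] [84.0, 86.0, 86.0] fit [0.586, -0.007, 0.1105, 0.3333]
shift [0.0411 0.0034 0.1613] turnz -0.15 tilt [ 0.  0. -1.] yaw 0.034
```

Call:
{"fn": "apply_moves", "kwargs": {
  "moves": [
    [0,0,0,0.02,0.002,0,1],
    [0,0,0,0.021,0.0015,0.025,1],
    [0,0,0,0,0,0.03,1],
    [0,0,0,0,0,0.03,1],
    [0,0,0,0,0,0.03,1],
    [0,0,0,0,0,0.03,1],
    [0,0,0,0,0,0.012,1],
    [0,0,0,0,0,0.004,1]
  ]
}}

```text
clock: 49.4
tcp_pos: [0.5918, 0.3158, 0.0896]
orientation: [-2.182, -2.259, 0.007]
contact_force: [-0.4, 0.5, 0.2]
grip_width: 0.0854
gripper_force: 0.0
```

Call:
{"fn": "apply_moves", "kwargs": {
  "moves": [
    [0,0,0,0,0,0,1],
    [0,0,0,0,0,0,1],
    [0,0,0,0,0,0,-1],
    [0,0,0,0,0,0,-1],
    [0,0,0,0,0,0,-1],
    [0,0,0,0,0,0,-1],
    [0,0,0,0,0,0,-1],
    [0,0,0,0,0,0,-1]
  ],
  "grip_force": 40
}}

```text
clock: 50.07
tcp_pos: [0.5936, 0.3167, 0.0931]
orientation: [-2.183, -2.259, -0.001]
contact_force: [-1.8, -0.7, 5.8]
grip_width: 0.0345
gripper_force: 39.5
```

Call:
{"fn": "apply_moves", "kwargs": {
  "moves": [
    [0,0,0,0,0,-0.01,-1],
    [0,0,0,0,0,-0.02,-1],
    [0,0,0,0,0,-0.03,-1],
    [0,0,0,0,0,-0.03,-1],
    [0,0,0,0,0,-0.02,-1],
    [0,0,0,0,0,0,-1],
    [0,0,0,0,0,0,-1],
    [0,0,0,0,0,0,-1]
  ]
}}

```text
clock: 50.73
tcp_pos: [0.5918, 0.3161, 0.2]
orientation: [-2.182, -2.259, 0.005]
contact_force: [-0.0, -0.3, -6.7]
grip_width: 0.0346
gripper_force: 41.3
```

```bash
python3 - <<'E'
from h import *
heft(8); im,kc,o=look("jar1",JAR,tool()[2,3]-.093,.035)
go(*pocket(-.046,.12),.2,.0875);go(*pocket(.046,.12),.2,.0875);print(pocket(-.046,.12),pocket(.046,.12),tool()[:3,3])
E
```

```text
heft [-0.04 -0.21 -5.6 ] sd [0.53 0.57 0.57]
jar1 0.81 [259.0, 242.0, 130.0, 150.0] [106.0, 121.0, 132.0] fit [0.5934, 0.3161, -0.0689, 0.1894]
jar1 0.24 [207.0, 342.0, 148.0, 80.0] [40.0, 66.0, 102.0] fit [0.5925, 0.1825, -0.1689, 0.5467]
shift [-0.2194 -0.116   0.002 ] turnz -0.51 tilt [-0. -0. -1.] yaw 0.034
shift [-0.2145 -0.0241  0.002 ] turnz -0.51 tilt [-0. -0. -1.] yaw 0.034
(np.float64(0.48498937473653353), np.float64(0.0931210521179471)) (np.float64(0.5766374118821576), np.float64(0.10116078391411554)) [0.59340559 0.31638019 0.20199138]
```

Call:
{"fn": "apply_moves", "kwargs": {
  "moves": [
    [0,0,-0.51,0,0,0,-1],
    [0,0,0,-0.0355,-0.0059,0,-1],
    [0,0,0,-0.0355,-0.0059,0,-1],
    [0,0,0,-0.0355,-0.0059,0,-1],
    [0,0,0,-0.0355,-0.0059,0,-1],
    [0,0,0,-0.0355,-0.0059,0,-1],
    [0,0,0,-0.0355,-0.0059,0,-1],
    [0,0,0,0,0,0,-1]
  ]
}}

```text
clock: 51.9
tcp_pos: [0.5762, 0.0903, 0.2031]
orientation: [2.133, 2.302, -0.005]
contact_force: [-0.6, -6.1, -5.1]
grip_width: 0.0343
gripper_force: 41.0
```

Call:
{"fn": "apply_moves", "kwargs": {
  "moves": [
    [0,0,0,0,0,0.015,-1],
    [0,0,0,0,0,0.015,-1],
    [0,0,0,0,0,0,-1],
    [0,0,0,0,0,0,-1],
    [0,0,0,0,0,0,-1],
    [0,0,0,0,0,0,-1],
    [0,0,0,0,0,0,-1],
    [0,0,0,0,0,0,-1]
  ]
}}

```text
clock: 52.57
tcp_pos: [0.5772, 0.1013, 0.1728]
orientation: [2.121, 2.317, 0.002]
contact_force: [-0.1, -1.1, -5.8]
grip_width: 0.0349
gripper_force: 41.4
```

```bash
python3 - <<'E'
from h import *
go(*pocket(.046,.12),.115,.0875);T=tool()
im,kc,o=look("jar1",JAR,T[2,3]-.093,.086,"pics/v.png")
trayfit()
E
```

```text
shift [-0.0002 -0.0006  0.0578] turnz 0.0 tilt [ 0.     0.001 -1.   ] yaw 0.088
jar1 0.88 [255.0, 342.0, 83.0, 36.0] [114.0, 117.0, 116.0] fit [0.5954, 0.0514, 1.2485, 0.7763]
jar1 0.85 [257.0, 242.0, 131.0, 150.0] [121.0, 139.0, 152.0] fit [0.5769, 0.1012, -0.0339, 0.1941]
tray [ 0.5421 -0.0218  0.0891] 0.0075
```

```bash
python3 - <<'E'
import cv2,numpy as np
for n in("j","m","p","q2","v"):
    g=cv2.GaussianBlur(cv2.imread(f"pics/{n}.png"),(3,3),0)[:,:,0].astype(float)
    d=np.abs(np.diff(g,axis=0))[150:185]; c=np.arange(222,298,4); r=np.array([150+np.argmax(np.diff(g[150:185,x])) for x in c])
    print(n,np.polyfit(c,r,1).round(3),r)
E
```

```text
j [-1.44000e-01  1.98116e+02] [168 167 169 170 171 150 168 160 150 158 153 168 150 153 159 170 169 151
 155]
m [-1.21000e-01  1.91442e+02] [151 172 173 173 151 161 174 150 161 173 153 152 158 152 151 154 160 173
 152]
p [6.80000e-02 1.38039e+02] [151 155 160 155 153 157 150 156 151 157 150 152 152 172 154 153 162 154
 162]
q2 [ -0. 164.] [164 164 164 164 164 164 164 164 164 164 164 164 164 164 164 164 164 164
 164]
v [  0. 166.] [166 166 166 166 166 166 166 166 166 166 166 166 166 166 166 166 166 166
 166]
```

Held jar D is square to the tool (top edge flat at row 166). Descend in two stages.

Call:
{"fn": "apply_moves", "kwargs": {
  "moves": [
    [0,0,0,0,0,0.012,-1],
    [0,0,0,0,0,0.012,-1],
    [0,0,0,0,0,0.01,-1],
    [0,0,0,0,0,0.006,-1],
    [0,0,0,0,0,0.004,-1],
    [0,0,0,0,0,0.003,-1],
    [0,0,0,0,0,0,-1],
    [0,0,0,0,0,0,-1]
  ]
}}

```text
clock: 53.48
tcp_pos: [0.5769, 0.1011, 0.1251]
orientation: [-2.122, -2.317, 0.0]
contact_force: [0.3, 0.2, -6.4]
grip_width: 0.0345
gripper_force: 41.8
```

Call:
{"fn": "apply_moves", "kwargs": {
  "moves": [
    [0,0,0,0,0,0.004,-1],
    [0,0,0,0,0,0.004,-1],
    [0,0,0,0,0,0.003,-1],
    [0,0,0,0,0,0.001,-1],
    [0,0,0,0,0,0,-1],
    [0,0,0,0,0,0,0.2],
    [0,0,0,0,0,0,1],
    [0,0,0,0,0,0,1]
  ]
}}

```text
clock: 54.15
tcp_pos: [0.5774, 0.1012, 0.1136]
orientation: [2.121, 2.316, 0.002]
contact_force: [-0.3, 0.0, -0.2]
grip_width: 0.0698
gripper_force: 0.0
```

Call:
{"fn": "apply_moves", "kwargs": {
  "moves": [
    [0,0,0,0,0,0,1],
    [0,0,0,0,0,0,1],
    [0,0,0,0,0,-0.03,1],
    [0,0,0,0,0,-0.04,1],
    [0,0,0,0,0,-0.04,1],
    [0,0,0,0,-0.03,-0.03,1],
    [0,0,0,0,-0.03,-0.03,1],
    [0,0,0,0,-0.03,-0.03,1]
  ]
}}

```text
clock: 54.82
tcp_pos: [0.4879, 0.0929, 0.3124]
orientation: [2.122, 2.315, -0.001]
contact_force: [-0.4, 1.4, 0.5]
grip_width: 0.0855
gripper_force: 0.0
```

Call:
{"fn": "apply_moves", "kwargs": {
  "moves": [
    [0,0,0,-0.03,0,0,1],
    [0,0,0,-0.03,0,0,1],
    [0,0,0,-0.02,0,0,1],
    [0,0,0,0,0,0,1],
    [0,0,0,0,0,0,1],
    [0,0,0,0,0,0,1],
    [0,0,0,0,0,0,1],
    [0,0,0,0,0,0,1]
  ]
}}

```text
clock: 55.48
tcp_pos: [0.4957, 0.0148, 0.3113]
orientation: [-2.12, -2.318, 0.001]
contact_force: [-0.8, -0.3, 0.9]
grip_width: 0.0852
gripper_force: 0.0
```

```bash
python3 - <<'E'
from h import *
rk,im,kc=trayfit((.542,-.022,.088)); cv2.imwrite("pics/w.png",im)
def rel(f): d=R.from_euler("z",-rk[2]).as_matrix()[:2,:2]@(f[:2]-rk[:2]); return np.r_[d,f[2]-rk[2],f[3]].round(4)
def tilts(m,k,f):   # free height & tilt check
    M=cv2.resize(m.astype(np.float32),None,fx=S,fy=S)>.5
    def c(p):
        Rt=R.from_euler("xyz",[p[3],p[4],rk[2]]).as_matrix(); q=render([project(P@Rt.T+p[:3],k) for P in JAR],M.shape); return 1-(M&q).sum()/(M|q).sum()
    x0=np.r_[f[:2],.022,0,0]; s=minimize(c,x0,method="Nelder-Mead",options=dict(initial_simplex=np.r_[[x0],x0+np.diag([.005,.005,.008,.05,.05])],maxiter=400)); return s.x.round(3),round(s.fun,3)
grab_frame("scene");k=cam("scene")
for d in silhouettes("jar1","scene"):
    w=ray(d["extent"][:2],.072,k); f=fit(JAR,[(d["mask"],k)],[w[0],w[1],.088,1],.022); print("scene",round(d["p"],2),rel(f),*tilts(d["mask"],k,f))
for d in silhouettes("jar1","wrist"):
    w=ray(d["extent"][:2],.1,kc); f=fit(JAR,[(d["mask"],kc)],[w[0],w[1],.088,1],.022); print("wrist",round(d["p"],2),np.round(d["extent"]),rel(f))
print(tool()[:3,3])
E
```

```text
tray [ 0.542  -0.0223  0.0888] 0.0134
scene 0.93 [ 0.0425 -0.0368 -0.0004  0.0991] [ 0.576 -0.055  0.022  0.017  0.137] 0.062
scene 0.83 [ 0.0383  0.0408 -0.0002  0.1138] [0.567 0.023 0.019 0.027 0.157] 0.062
scene 0.83 [ 0.0462 -0.1178  0.0099  0.1188] [ 0.588 -0.138  0.025 -0.025  0.174] 0.068
scene 0.76 [-0.2231 -0.2145 -0.1207  0.1865] [ 0.318 -0.254  0.016  0.138  0.154] 0.159
scene 0.68 [ 0.0384  0.1205 -0.0285  0.1089] [0.559 0.102 0.021 0.028 0.162] 0.055
wrist 0.92 [332. 163.  71.  61.] [ 0.045   0.0407 -0.0533  0.081 ]
wrist 0.8 [339.  94.  80.  56.] [ 0.0442  0.1173 -0.0251  0.0695]
wrist 0.75 [322. 280.  54.  72.] [ 0.0456 -0.1203  0.1351  0.1984]
wrist 0.67 [324. 224.  66.  68.] [ 0.0439 -0.0394  0.0954  0.1019]
[0.49574417 0.01389843 0.311495  ]
```

Call:
{"fn": "apply_moves", "kwargs": {
  "moves": [
    [0,0,0,-0.014,-0.022,0.01,1],
    [0,0,0,-0.014,-0.022,0.02,1],
    [0,0,0,-0.0125,-0.0205,0.02,1],
    [0,0,0,0,0,0.04,1],
    [0,0,0,0,0,0.04,1],
    [0,0,0,0,0,0.03,1],
    [0,0,0,0,0,0,1],
    [0,0,0,0,0,0,1]
  ]
}}

```text
clock: 56.45
tcp_pos: [0.4342, -0.0328, 0.1512]
orientation: [-2.122, -2.315, 0.006]
contact_force: [0.1, -1.5, 0.9]
grip_width: 0.0852
gripper_force: 0.0
```

```bash
python3 - <<'E'
from h import *
RK[:]=[.542,-.0223,.0882]
go(*pocket(-.107,0),.054,.088)
E
```

```text
shift [0.0012 0.0016 0.0972] turnz -0.01 tilt [-0.002 -0.003 -1.   ] yaw 0.087
```

Call:
{"fn": "apply_moves", "kwargs": {
  "moves": [
    [0,0,0,0.001,0.0015,0.02,1],
    [0,0,0,0,0,0.02,1],
    [0,0,0,0,0,0.02,1],
    [0,0,0,0,0,0.02,1],
    [0,0,0,0,0,0.01,1],
    [0,0,0,0,0,0.005,1],
    [0,0,0,0,0,0,1],
    [0,0,0,0,0,0,1]
  ]
}}

```text
clock: 57.12
tcp_pos: [0.4376, -0.0311, 0.0578]
orientation: [2.121, 2.316, 0.003]
contact_force: [0.6, 0.1, 0.1]
grip_width: 0.0855
gripper_force: 0.0
```

Call:
{"fn": "apply_moves", "kwargs": {
  "moves": [
    [0,0,0,0,0,0,-1],
    [0,0,0,0,0,0,-1],
    [0,0,0,0,0,0,-1],
    [0,0,0,0,0,0,-1],
    [0,0,0,0,0,0,-1],
    [0,0,0,0,0,0,-1],
    [0,0,0,0,0,0,-1],
    [0,0,0,0,0,0,-1]
  ],
  "grip_force": 40
}}

```text
clock: 57.78
tcp_pos: [0.4359, -0.0311, 0.0567]
orientation: [-2.121, -2.316, 0.001]
contact_force: [-1.1, 0.4, 5.3]
grip_width: 0.0131
gripper_force: 39.9
```

Call:
{"fn": "apply_moves", "kwargs": {
  "moves": [
    [0,0,0,0,0.003,0,-1],
    [0,0,0,0,0.005,0,-1],
    [0,0,0,0,0.007,0,-1],
    [0,0,0,0,0.008,0,-1],
    [0,0,0,0,0.008,0,-1],
    [0,0,0,0,0.008,0,-1],
    [0,0,0,0,0.007,0,-1],
    [0,0,0,0,0.006,0,-1]
  ]
}}

```text
clock: 58.45
tcp_pos: [0.4875, -0.0266, 0.0567]
orientation: [-2.121, -2.315, 0.002]
contact_force: [-4.9, -0.2, 10.1]
grip_width: 0.0129
gripper_force: 40.5
```

Call:
{"fn": "apply_moves", "kwargs": {
  "moves": [
    [0,0,0,0,0.004,0,-1],
    [0,0,0,0,0.003,0,-1],
    [0,0,0,0,0.003,0,-1],
    [0,0,0,0,0.003,0,-1],
    [0,0,0,0,0.002,0,-1],
    [0,0,0,0,0.001,0,-1],
    [0,0,0,0,0,0,-1],
    [0,0,0,0,0,0,-1]
  ]
}}

```text
clock: 59.12
tcp_pos: [0.5037, -0.0252, 0.0567]
orientation: [-2.121, -2.316, 0.001]
contact_force: [-3.0, 1.7, 5.8]
grip_width: 0.0131
gripper_force: 40.0
```

Call:
{"fn": "apply_moves", "kwargs": {
  "moves": [
    [0,0,0,0,0.001,0,-1],
    [0,0,0,0,0.001,0,-1],
    [0,0,0,0,0.001,0,-1],
    [0,0,0,0,0.001,0,-1],
    [0,0,0,0,0.001,0,-1],
    [0,0,0,0,0,0,-1],
    [0,0,0,0,0,0,-1],
    [0,0,0,0,0,0,-1]
  ]
}}

```text
clock: 59.78
tcp_pos: [0.5069, -0.0249, 0.0566]
orientation: [-2.12, -2.313, 0.003]
contact_force: [-8.0, 1.0, 12.9]
grip_width: 0.0129
gripper_force: 41.0
```

Call:
{"fn": "apply_moves", "kwargs": {
  "moves": [
    [0,0,0,0,0.001,0,-1],
    [0,0,0,0,0.001,0,-1],
    [0,0,0,0,0.001,0,-1],
    [0,0,0,0,0.001,0,-1],
    [0,0,0,0,0,0,-1],
    [0,0,0,0,0,0,-1],
    [0,0,0,0,0,0,-1],
    [0,0,0,0,0,0,-1]
  ]
}}

```text
clock: 60.45
tcp_pos: [0.5069, -0.0248, 0.0566]
orientation: [-2.116, -2.307, 0.009]
contact_force: [-19.7, 0.2, 28.2]
grip_width: 0.0126
gripper_force: 43.1
```

Call:
{"fn": "apply_moves", "kwargs": {
  "moves": [
    [0,0,0,0,-0.0035,0,-1],
    [0,0,0,0,0,0,-1],
    [0,0,0,0,0,0,1],
    [0,0,0,0,0,0,1],
    [0,0,0,0,0,0,1],
    [0,0,0,0,0,0,1],
    [0,0,0,0,0,0,1],
    [0,0,0,0,0,0,1]
  ]
}}

```text
clock: 61.12
tcp_pos: [0.5098, -0.0247, 0.0565]
orientation: [2.122, 2.317, -0.0]
contact_force: [-0.3, -0.2, 1.2]
grip_width: 0.0837
gripper_force: 0.0
```

Call:
{"fn": "apply_moves", "kwargs": {
  "moves": [
    [0,0,0,0,0,-0.02,1],
    [0,0,0,0,0,-0.03,1],
    [0,0,0,0,0,-0.04,1],
    [0,0,0,0,0,-0.04,1],
    [0,0,0,0,0,-0.04,1],
    [0,0,0,0.02,0.02,-0.03,1],
    [0,0,0,0.02,0.02,-0.03,1],
    [0,0,0,0,0.01,-0.02,1]
  ]
}}

```text
clock: 61.78
tcp_pos: [0.5584, 0.0247, 0.3097]
orientation: [2.114, 2.322, 0.008]
contact_force: [0.5, 0.1, -0.2]
grip_width: 0.0852
gripper_force: 0.0
```

Call:
{"fn": "apply_moves", "kwargs": {
  "moves": [
    [0,0,0,0,0,0,1],
    [0,0,0,0,0,0,1],
    [0,0,0,0,0,0,1],
    [0,0,0,0,0,0,1],
    [0,0,0,0,0,0,1],
    [0,0,0,0,0,0,1],
    [0,0,0,0,0,0,1],
    [0,0,0,0,0,0,1]
  ]
}}

```text
clock: 62.45
tcp_pos: [0.5557, 0.0194, 0.3063]
orientation: [-2.122, -2.316, 0.001]
contact_force: [-0.1, 0.5, 0.2]
grip_width: 0.0856
gripper_force: 0.0
```

```bash
python3 - <<'E'
from h import *
rk,im,kc=trayfit((.615,-.016,.088))
def rel(f): d=R.from_euler("z",-rk[2]).as_matrix()[:2,:2]@(f[:2]-rk[:2]); return np.r_[d,f[2]-rk[2],f[3]].round(4)
for d in silhouettes("jar1","wrist"):
    w=ray(d["extent"][:2],.1,kc); f=fit(JAR,[(d["mask"],kc)],[w[0],w[1],.088,1],.022); print("wrist",round(d["p"],2),np.round(d["extent"]),rel(f))
grab_frame("scene");k=cam("scene")
for d in silhouettes("jar1","scene"):
    w=ray(d["extent"][:2],.072,k); f=fit(JAR,[(d["mask"],k)],[w[0],w[1],.088,1],.022); print("scene",round(d["p"],2),rel(f))
E
```

```text
tray [ 0.615 -0.006  0.088] 1.0
wrist 0.98 [331. 282.  52.  75.] [ 0.0413 -0.1318  0.2464  0.3254]
wrist 0.93 [ 80. 305.  49.  38.] [-0.2786 -0.1297  0.9025  0.7462]
wrist 0.83 [350.  90.  84.  53.] [ 0.0433  0.1086 -0.004   0.0833]
wrist 0.73 [337. 227.  72.  68.] [ 0.0419 -0.0483 -0.0987  0.1025]
wrist 0.73 [343. 163.  73.  61.] [ 0.0426  0.0308 -0.0643  0.0901]
wrist 0.38 [299. 169. 228. 246.] [-0.0382 -0.0889  0.0767  0.8547]
scene 0.9 [ 0.0403  0.1096 -0.0119  0.0936]
scene 0.88 [-0.3029 -0.2253 -0.0612  0.2137]
scene 0.85 [ 0.0387 -0.1268  0.0627  0.1522]
scene 0.67 [ 0.035   0.0328 -0.0194  0.1329]h.py:75: RuntimeWarning: invalid value encountered in scalar divide
  q=render([project(P,kc) for P in place(p,TRAY)],M.shape)&ok; return 1-(M&q).sum()/(M|q).sum()
```

```bash
python3 -c "
from bench import order
print(order.hand_in())"
```

```text
the job is handed in; nothing more can be done
None
```

All four frosted jars hefted over 450 g (about 476, 488, 565 and 571 g), so I seated them all in the back row. I slid the rack back until it stopped and handed the job in, but no verdict came back; the last tray check failed, so "home" rests on the force and 75 mm of travel at the stop.

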